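Hang the column oven's door back on its hinges

ROBOT

A 7-joint arm with a two-finger parallel gripper is mounted at the origin on the work surface. World frame = base frame: x ahead of the robot, y to its left, z up, the work surface at z = 0. Lengths are in m, angles in rad, forces in N, time in s.
With the tool pointing down it reaches from about 0.4 to 0.75 m from the base axis. Payload 19.5 kg.
Tool frame: the origin (TCP) lies at the very end of the fingers, on their centre line; the grasp point (between the pads) lies 19 mm behind it; z points along the fingers, x is the direction in which the jaws open and shut, and the axes are right-handed (so a half turn about z gives the same grasp; the last joint's range is limited). The gripper opens to 85 mm and grips with 20 to 120 N. Pads are 22 mm wide; open, the fingers measure 114 mm over their backs; the gripper's body (76 mm by 85 mm) begins 54 mm behind the grasp point. The pads swing forward as they close: fully open they stand 13 mm farther back than shut.
Start: joints at [-1.188, 0.707, -0.028, 1.485, 0.022, 0.951, -0.075], TCP at [0.237, 0.524, 0.231] pointing down, gripper open.
Joint ranges: [-2.71, 2.71], [-0.32, 2.16], [-1.57, 1.52], [0, 2.45], [-1.46, 4.6], [0, 2.02], [-2.83, 2.83]. Speed limits (rad/s): [1.89, 1.89, 2.57, 2.57, 3.01, 3.01, 3.01].

INTERFACE

Orientations are given as a rotation vector (axis times angle).
In Python, from workcell import bot gives the robot as it stands.
- The arm moves only by the tool jog_arm, never from a script. Its argument "increments" is a list of rows, each a list of 3 entries, a list of its own where there are three numbers: the finger opening in cm, from 0 to 8.54, then the shift along the tool's x, y, z in cm, then the turn, a rotation vector about the tool's x, y, z in rad. In form: [[fingers, [x, y, z], [rx, ry, rz]], ...]. A call has 1 to 8 rows; each row shifts and turns the commanded pose from where the row before left it, along the tool's axes as they then stand; what a row does not reach is not made up. A row lasts 1/12 s, in which the tool goes at most 41.7 mm and 7.16 degrees, less where a joint would pass 70% of its speed; a pose out of reach is approached as far as the arm can. A call with a gripper value outside its range is refused whole. The fingers move at their own pace and stop on an object; "force" is the grip in N (left out, the last holds). Time passes only in rows, so rows that do not move let the fingers close. It gives the time, the measured TCP pose, the force and the opening at its end, in the units of the state.
- bot.get_obs(): the state, without advancing time (a new reading comes with each control period).
- bot.snapshot(name): name is "scene" or "top"; returns (picture, depth): 400x640x3 uint8, red, green, blue; 400x640 float32, m along the optical axis (not along the pixel's ray), 0 where there is no reading.
- bot.camera_model(name): a dict with "camera_matrix" (3x3 intrinsics, pixels), "cam_to_world" (4x4, takes a point from camera to world coordinates). Camera axes: x right, y down, z forward; pixel columns grow to the right and rows downward; lengths in m; the calibration is good to about 2 mm. A picture is of the moment at which its call begins. camera_model takes no time and is no camera call.
- bot.finish_job(): hands the job in, once; it reports no verdict.
Trained networks look in the newest picture that a camera, given by its name, has taken for a name from the list of things; names that differ only in an ending like _2 or _b are one class to them, and where a whole thing is asked for, a point or a joint stands for the part that bears it (a point fixed in the world has none). Each returns a list of dicts, best first, with "conf" (0 to 1); they miss things now and then, are a little off and sometimes report something else, mostly with a low value. They report only what shows in the picture. A call takes as long as a camera call.
- bot.silhouettes(target, camera): "mask" (400x640 bool, what is visible of it) and "extent" ([left, top, width, height] in pixels, round what is visible of it).
- bot.place_of(target, camera): "at" ([column, row] in pixels: a listed point, or the origin of a listed thing).
The state is a dict: "clock": time; "qpos": joint angles; "qvel": joint speeds; "joint_torque": joint torques, N m; "tool_pos": TCP position; "tcp_rot": TCP orientation; "contact_force": force on the tool from outside, world axes, zero at the start; "wrist_torque": the same for the moment, N m; "gripper_width": opening from 0.0 (shut) to 1.0 (fully open).
Only numpy, scipy, OpenCV 4.12 (cv2) and the standard library are available. Lean on these libraries where they do the work, as an engineer would, in place of code of your own. Each camera call takes 0.05 s, during which the arm holds its last target. There are 200 camera calls.

TASK

The column oven's door has been lifted off and is leaning against the black service case. Pick it up and hang it back on the oven: with the door standing open, lower it gently until both hinge knuckles are fully down on their pins, then swing it fully shut without slamming it, and let go. Leave the bottle, the vial rack and the wrench where they are.

Things in the scene. Friction and masses are not known exactly. Their poses are not given: they have to be found in the camera images.
- oven: Column oven, fixed: dark box 365 mm wide, 387 mm deep, top 216 mm above the bench. Origin on the vertical hinge axis, at bench level. x points into the oven (its front looks to -x), y along the front from the hinge to the bay which the door shuts, z up. Front face at x = +13 mm, y = -140 to +225; rubber gasket round the bay stands out to x = +6.5. Nothing is above the pins.
- upper_pin (a point): Foot of the upper hinge pin, on top of its round shoulder (17 mm across), on the hinge axis, 164 mm above the bench. The steel pin points up, 9 mm thick, 26 mm long, its last 8 mm tapering to 4 mm. Axes as the oven's.
- lower_pin (a point): Foot of the lower hinge pin, on top of its shoulder, on the same axis, 58 mm above the bench, 106 mm under the upper one. Same pin, 26 mm long. Axes as the oven's.
- door_center (a point): Middle of the loose door's grey panel: 200 mm wide (y), 190 high (z), 12 thick (x), 0.35 to 0.6 kg. z: up along the door; y: from hinge edge to free edge; x: from outer to inner face. At the start it stands on its lower edge and leans 30 degrees, inner face on the case's top edge, top over the case; the upper 85 mm stand beyond that edge, free to grip across the thickness.
- door: The same door; origin on its own hinge axis, level with its lower edge: 111 mm (y) beside and 95 mm (z) under the panel's middle. Axes as door_center. Hung and shut, its axes are parallel to the oven's, lower edge 22 mm and top edge 212 mm above the bench. It opens anticlockwise seen from above; a quarter turn open it stands straight out from the front. It swings with little friction, no catch.
- upper_knuckle (a point): Middle of the underside of the upper hinge knuckle, on the door's hinge axis, 142 mm above its lower edge: upright steel tube 17 mm across, 22 mm long, bored through 11 mm. Fully down on its pin, this point lies on upper_pin, within the hinge's play (1 mm).
- lower_knuckle (a point): Middle of the underside of the lower hinge knuckle, same tube, 36 mm above the door's lower edge. Fully down on its pin, this point lies on lower_pin.
- door_handle (a point): Middle of the upright black bar handle on the door's outer face: 90 mm long, 35 mm out from the face, 77 mm from the panel's middle towards the free edge and 10 mm under it.
- case: Black service case, fixed, 170 mm (x) by 240 mm (y) by 90 mm high; origin at the centre of its underside. The door leans on the top edge of its +x side.
- bottle_center (a point): Bystander: closed amber bottle, 86 mm across, 170 mm high; the point is its centre, half-way up.
- rack_center (a point): Bystander: white vial rack with vials, 70 by 100 mm, 47 mm high; the point is its centre, half-way up.
- wrench: Bystander: open-ended wrench 160 mm long lying on the bench; origin under its middle, x along it.

How it is judged:
By the outcome, as a careful person would: the job done as asked, in the order asked, and still so for the second after the job is handed in, with the robot touching nothing.
It also fails if it takes over 58 s, if anything falls off the work surface, if the arm or the gripper's body presses on something with over 40 N, if the wrist force passes 120 N, or if a joint passes its speed limit or range.

## Working session

There is one attempt and no reset: what is moved stays moved. The work goes in short steps, Python scripts to look and compute and a tool call to move; the robot and the scene stay as the last step left them, time stands still between calls to the robot, and variables do not carry over. Pictures are saved under pics/ and viewed, about 8 in all and at most 12, crops included, and the job is handed in when it is done.

Besides the shell and the picture viewer there is one more tool, called after ">>>" as a command line: name --argument value ..., lists and objects as JSON in quotes. jog_arm: Moves the arm, as the interface text tells. Its arguments: {"type":"object","properties":{"increments":{"type":"array","items":{"type":"array"}},"force":{"type":"number"}},"required":["increments"]}

```bash
ls; mkdir -p pics; cat > h.py <<'E'
import numpy as np, cv2
from workcell import bot
from scipy.spatial.transform import Rotation as R
np.set_printoptions(precision=4,suppress=True)
def save(name,fn):
    p,d=bot.snapshot(name); cv2.imwrite(fn,p[:,:,::-1]); return p,d
def cam(name):
    m=bot.camera_model(name); return np.array(m["camera_matrix"]),np.array(m["cam_to_world"])
def cloud(name,d):
    K,T=cam(name); v,u=np.mgrid[0:400,0:640]
    P=np.stack([(u-K[0,2])/K[0,0]*d,(v-K[1,2])/K[1,1]*d,d],-1)
    return P@T[:3,:3].T+T[:3,3]
def ray(name,uv):
    K,T=cam(name); r=np.array([(uv[0]-K[0,2])/K[0,0],(uv[1]-K[1,2])/K[1,1],1.]); return T[:3,3],T[:3,:3]@r
def proj(name,p):
    K,T=cam(name); c=T[:3,:3].T@(np.asarray(p)-T[:3,3]); q=K@c; return q[:2]/q[2]
def tri(uvs):
    A=np.zeros((3,3));b=np.zeros(3)
    for n,uv in uvs.items():
        o,r=ray(n,uv); r=r/np.linalg.norm(r); M=np.eye(3)-np.outer(r,r); A+=M;b+=M@o
    return np.linalg.solve(A,b)
E
cat > a.py <<'E'
from h import *
C={}
for n in("scene","top"):
    p,d=save(n,f"pics/{n}0.png"); C[n]=cloud(n,d); np.save(n+"0.npy",C[n])
    print(n,cam(n)[1])
for t in "oven upper_pin lower_pin door_center door upper_knuckle lower_knuckle door_handle case bottle_center rack_center wrench".split():
    for n in("scene","top"):
        for r in bot.place_of(t,n)[:2]:
            u,v=np.round(r["at"]).astype(int)
            print(t,n,round(r["conf"],2),np.round(r["at"],1),C[n][min(max(v,0),399),min(max(u,0),639)])
print(bot.get_obs())
E
python3 a.py; python3 -c "
import cv2,numpy as np
"
```

```text
pics
scene [[-0.3779  0.7644 -0.5223  1.039 ]
 [ 0.9258  0.3073 -0.2201  0.1358]
 [-0.0077 -0.5667 -0.8239  0.8613]
 [ 0.      0.      0.      1.    ]]
top [[ 0.0154 -0.9937  0.1107  0.4742]
 [-0.9998 -0.0143  0.0113 -0.0445]
 [-0.0097 -0.1109 -0.9938  1.1789]
 [ 0.      0.      0.      1.    ]]
oven scene 0.64 [423.1 296.5] [ 0.6436  0.1886 -0.0003]
oven top 0.9 [244.8 181.6] [ 0.6389  0.1941 -0.0016]
upper_pin scene 0.66 [439.2 264. ] [0.6528 0.189  0.1658]
upper_pin top 0.77 [233.1 166.2] [0.6569 0.1933 0.1622]
lower_pin scene 0.96 [432.  290.3] [0.6519 0.198  0.0577]
lower_pin scene 0.65 [251.6 159.2] [ 0.5117 -0.2589  0.0884]
lower_pin top 0.97 [242.2 169.8] [ 0.6753  0.2051 -0.0051]
door_center scene 0.79 [248.8 157.4] [ 0.513  -0.2649  0.0943]
door_center top 0.86 [407.1 231.7] [ 0.4967 -0.2619  0.1024]
door scene 0.94 [302.6 162.1] [ 0.4094 -0.1824 -0.0042]
door scene 0.65 [268.7 280.1] [ 0.7466 -0.1059  0.0456]
door top 0.81 [371.  259.2] [ 0.4198 -0.1782  0.0012]
door top 0.73 [290.5 260.9] [0.4106 0.0547 0.0062]
upper_knuckle scene 0.84 [278.7 114. ] [ 0.4019 -0.2389  0.13
[... 581 characters left out ...]
 ] [ 0.7408 -0.1106  0.0316]
wrench scene 0.97 [393.7 190.9] [0.4164 0.0568 0.0047]
wrench top 0.96 [291.6 260.8] [0.4107 0.049  0.0062]
wrench top 0.52 [303.2 124.7] [0.7727 0.0174 0.1418]
{'clock': 1.3, 'qpos': array([-1.1877,  0.7065, -0.0276,  1.4846,  0.022 ,  0.9509, -0.0755]), 'qvel': array([-0.0004, -0.0017,  0.001 , -0.001 , -0.0011, -0.0006, -0.0011]), 'joint_torque': array([ -0.0001, -88.2991,   1.2338, -23.6374,   0.0169,   0.0019,
        -0.0001]), 'tool_pos': array([0.2369, 0.5239, 0.2313]), 'tcp_rot': array([ 2.6398,  1.7032, -0.0001]), 'contact_force': array([-0.3449, -0.1885,  0.3152]), 'wrist_torque': array([ 0.0675, -0.0154, -0.0092]), 'gripper_width': 0.9997340592607175}
```

View pictures.

View pics/scene0.png

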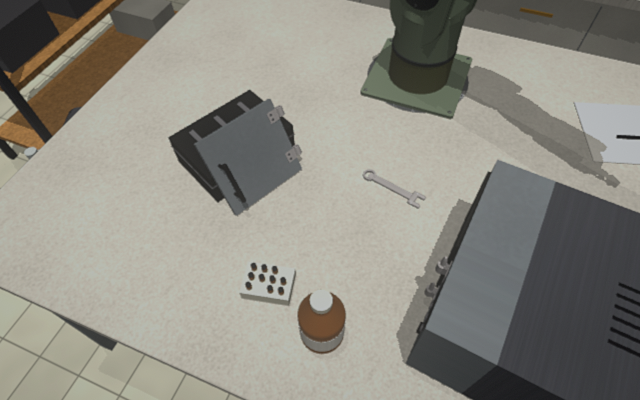

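View pics/top0.png

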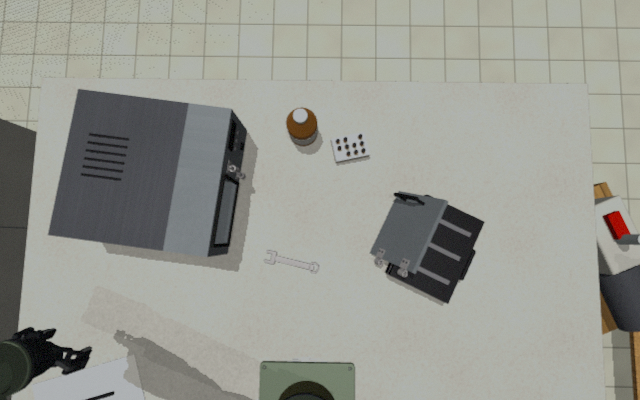

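The scene view shows the door leaning on the case at about (250,155), hinge knuckles at (277,114) and (295,152). The oven is at right with its pins at about (440,265) and (432,290). In the top view the oven is at left with its front facing right and the hinge near (235,170). The bottle is at (302,125), the rack at (350,148) and the wrench at (290,262).

```bash
cat > b.py <<'E'
from h import *
C={n:np.load(n+"0.npy") for n in("scene","top")}
# oven from top faces
for n in C:
    P=C[n].reshape(-1,3); m=(abs(P[:,2]-.216)<.006)&(P[:,1]>.1)&(P[:,1]<.8)&(P[:,0]>.2)
    Q=P[m]; r=cv2.minAreaRect((Q[:,:2]*1000).astype(np.float32)); print("oven top",n,m.sum(),np.median(Q[:,2]),r,cv2.boxPoints(r).tolist())
def sil(t,n):
    s=bot.silhouettes(t,n); return s[0]["mask"] if s else None
allp=[]
for n in C:
    m=sil("door",n)
    P=C[n][m]; P=P[(P[:,2]>.003)]
    # ransac plane
    rng=np.random.default_rng(0);best=None
    for _ in range(300):
        a,b,c=P[rng.choice(len(P),3)]; nn=np.cross(b-a,c-a); 
        if np.linalg.norm(nn)<1e-6: continue
        nn/=np.linalg.norm(nn); k=abs((P-a)@nn)<.003
        if best is None or k.sum()>best.sum(): best=k
    Q=P[best]; c=Q.mean(0); nn=np.linalg.svd(Q-c,full_matrices=0)[2][2]; nn*=np.sign(nn[2])
    print("door",n,len(P),best.sum(),"normal(out)",nn,"tilt from vert plane",np.degrees(np.arcsin(nn[2])),"rms",np.std((Q-c)@nn))
    yy=np.cross([0,0,1],nn)*-1; yy/=np.linalg.norm(yy); 
    x=-nn; z=np.cross(x,yy)
    if z[2]<0: yy=-yy; z=-z
    uv=np.stack([(Q-c)@yy,(Q-c)@z],1)
    r=cv2.minAreaRect((uv*1000).astype(np.float32)); print(r)
    lo,hi=np.percentile(uv,[.5,99.5],axis=0); print("extent",lo,hi,"y",yy,"z",z)
    ctr=c+yy*r[0][0]/1000+z*r[0][1]/1000+x*.006; print("center est",ctr)
for t in("upper_pin","lower_pin","upper_knuckle","lower_knuckle","door_center","door_handle","bottle_center"):
    d={}
    for n in C:
        s=bot.place_of(t,n)
        if s: d[n]=s[0]["at"]
    if len(d)==2:
        p=tri(d); print(t,p,{n:np.round(proj(n,p)-d[n],1) for n in d})
    else: print(t,d)
E
python3 b.py
```

```text
oven top scene 36882 0.2161245333242124 ((625.740234375, 354.229736328125), (287.36962890625, 368.2794494628906), 83.32575225830078) [[426.14874267578125, 232.92019653320312], [791.9324340820312, 190.11715698242188], [825.3317260742188, 475.5392761230469], [459.54803466796875, 518.34228515625]]
oven top top 23620 0.2164852078094946 ((632.9530639648438, 406.1939697265625), (390.8147888183594, 365.66180419921875), 83.2612533569336) [[428.4556884765625, 233.59033203125], [791.59130859375, 190.6827392578125], [837.450439453125, 578.797607421875], [474.3148193359375, 621.7052001953125]]
door scene 1855 1130 normal(out) [ 0.0003 -0.0009  1.    ] tilt from vert plane 89.94450411953011 rms 0.0013215603291106147
((3.6118202209472656, -1.6445388793945312), (71.53346252441406, 100.9501953125), 7.213911533355713)
extent [-0.0352 -0.0521] [0.0417 0.0496] y [-0.9416 -0.3366  0.    ] z [-0.3366  0.9416  0.001 ]
center est [ 0.7432 -0.1144  0.0241]
door top 3931 3373 normal(out) [0.3682 0.7806 0.505 ] tilt from vert plane 30.333556016243232 rms 0.0012343510039230527
((-3.1725082397460938, -10.395248413085938), (196.2343292236328, 219.0598907470703), 89.43448638916016)
extent [-0.1088 -0.105 ] [0.1048 0.0852] y [ 0.9044 -0.4266 -0.    ] z [-0.2154 -0.4568  0.8631]
center est [ 0.4971 -0.2581  0.0855]
upper_pin [0.6551 0.1899 0.1707] {'scene': array([0.6, 0. ]), 'top': array([ 0.4, -0.1])}
lower_pin [0.6617 0.1924 0.0742] {'scene': array([-2.5, -0.2]), 'top': array([-1.6,  0.2])}
upper_knuckle [ 0.3989 -0.2305  0.1348] {'scene': array([4.2, 0.3]), 'top': array([ 3.5, -1.4])}
lower_knuckle [ 0.4225 -0.1915  0.0484] {'scene': array([-0.7, -0.1]), 'top': array([-0.5,  0.2])}
door_center [ 0.4996 -0.2713  0.0745] {'scene': array([1.7, 0.1]), 'top': array([ 1.3, -0.6])}
door_handle [ 0.5911 -0.2647  0.102 ] {'scene': array([-0.1, -0. ]), 'top': array([-0.1,  0. ])}
bottle_center {'top': [301.2, 124.9]}
```

```bash
cat > plan.py <<'E'
from h import *
import json
def Rm(x,z):
    z=np.array(z,float);z/=np.linalg.norm(z);x=np.array(x,float);x-=z*(x@z);x/=np.linalg.norm(x);return np.stack([x,np.cross(z,x),z],1)
def cur():
    o=bot.get_obs(); return np.array(o["tool_pos"]),R.from_rotvec(o["tcp_rot"]).as_matrix()
def seg(p,Rc,q,Rq,n,f,nd=2):
    """n equal rows (constant twist) from (p,Rc) to (q,Rq)"""
    rv=R.from_matrix(Rc.T@Rq).as_rotvec()/n
    S=sum(R.from_rotvec(rv*k).as_matrix() for k in range(n))
    t=np.linalg.solve(S,Rc.T@(q-p))
    row=[f,[round(float(v)*100,nd) for v in t],[round(float(v),4) for v in rv]]
    print(n,"x",json.dumps(row),"| mm %.1f deg %.2f"%(np.linalg.norm(t)*1000,np.degrees(np.linalg.norm(rv))))
    a=np.array(p,float);B=Rc.copy()
    for _ in range(n): a=a+B@np.array(row[1])/100; B=B@R.from_rotvec(row[2]).as_matrix()
    return a,B
# scene constants
OX=np.array([.1173,.9931,0]);OY=np.array([-.9931,.1173,0]);H=np.array([.6513,.1939,0])
DX=-np.array([.3682,.7806,.505]);DZ=np.array([-.2154,-.4568,.8631]);DC=np.array([.5043,-.2615,.0855])
RG=Rm(-DX,-DZ); PG=DC+DZ*.043
E
python3 - <<'E'
from plan import *
p,r=cur(); print(PG)
p,r=seg(p,r,np.array([.40,.25,.33]),r,9,4.0)
p,r=seg(p,r,PG+DZ*.15,RG,17,4.0); print(p)
p,r=seg(p,r,PG+DZ*.05,RG,4,4.0); print(p)
p,r=seg(p,r,PG,RG,4,4.0)
E
```

```text
[ 0.495  -0.2811  0.1226]
9 x [4.0, [-2.03, 2.9, -1.1], [0.0, 0.0, 0.0]] | mm 37.1 deg 0.00
17 x [4.0, [-3.1, 1.81, -0.31], [-0.0002, 0.0311, 0.0009]] | mm 36.1 deg 1.79
[ 0.4621 -0.3491  0.2526]
4 x [4.0, [-0.01, 0.02, 2.51], [-0.0002, 0.0002, 0.0]] | mm 25.1 deg 0.02
[ 0.4843 -0.304   0.1658]
4 x [4.0, [-0.0, -0.0, 1.25], [0.0, -0.0, 0.0]] | mm 12.5 deg 0.00
```

>>> jog_arm --increments '[[4,[-2,2.9,-1.1],[0,0,0]],[4,[-2,2.9,-1.1],[0,0,0]],[4,[-2,2.9,-1.1],[0,0,0]],[4,[-2,2.9,-1.1],[0,0,0]],[4,[-2,2.9,-1.1],[0,0,0]],[4,[-2,2.9,-1.1],[0,0,0]],[4,[-2,2.9,-1.1],[0,0,0]],[4,[-2,2.9,-1.1],[0,0,0]]]'

```text
clock: 2.77
tool_pos: [0.383, 0.2809, 0.32]
tcp_rot: [2.64, 1.703, 0.001]
contact_force: [1.0, 0.2, 0.5]
gripper_width: 0.47
```

>>> jog_arm --increments '[[4,[-2,2.9,-1.1],[0,0,0]],[4,[-3.1,1.8,-0.3],[0,0.0311,0.001]],[4,[-3.1,1.8,-0.3],[0,0.0311,0.001]],[4,[-3.1,1.8,-0.3],[0,0.0311,0.001]],[4,[-3.1,1.8,-0.3],[0,0.0311,0.001]],[4,[-3.1,1.8,-0.3],[0,0.0311,0.001]],[4,[-3.1,1.8,-0.3],[0,0.0311,0.001]],[4,[-3.1,1.8,-0.3],[0,0.0311,0.001]]]'

```text
clock: 3.43
tool_pos: [0.4246, 0.0053, 0.3317]
tcp_rot: [-2.538, -1.625, -0.274]
contact_force: [0.7, 0.3, 0.5]
gripper_width: 0.467
```

>>> jog_arm --increments '[[4,[-3.1,1.8,-0.3],[0,0.0311,0.001]],[4,[-3.1,1.8,-0.3],[0,0.0311,0.001]],[4,[-3.1,1.8,-0.3],[0,0.0311,0.001]],[4,[-3.1,1.8,-0.3],[0,0.0311,0.001]],[4,[-3.1,1.8,-0.3],[0,0.0311,0.001]],[4,[-3.1,1.8,-0.3],[0,0.0311,0.001]],[4,[-3.1,1.8,-0.3],[0,0.0311,0.001]],[4,[-3.1,1.8,-0.3],[0,0.0311,0.001]]]'

```text
clock: 4.1
tool_pos: [0.4528, -0.2744, 0.2754]
tcp_rot: [-2.396, -1.52, -0.562]
contact_force: [1.5, -0.5, 0.3]
gripper_width: 0.465
```

>>> jog_arm --increments '[[4,[-3.1,1.8,-0.3],[0,0.0311,0.001]],[4,[-3.1,1.8,-0.3],[0,0.0311,0.001]],[4,[0,0,0],[0,0,0]]]'

```text
clock: 4.35
tool_pos: [0.4588, -0.346, 0.2479]
tcp_rot: [-2.361, -1.482, -0.626]
contact_force: [-2.2, -0.4, -0.7]
gripper_width: 0.468
```

```bash
python3 - <<'E'
from plan import *
p,r=cur(); print(p)
print((PG-p)@RG, np.degrees(R.from_matrix(RG.T@r).as_rotvec()))
p,r=seg(p,r,PG+DZ*.05,RG,4,4.0); print(p)
p,r=seg(p,r,PG,RG,4,4.0)
pp,d=save("scene","pics/s1.png")
cv2.imwrite("pics/s1c.png",cv2.resize(pp[60:260,130:370,::-1],None,fx=3,fy=3))
E
```

```text
[ 0.4588 -0.346   0.2479]
[0.0007 0.0051 0.1455] [ 0.2668 -0.3168  0.6113]
4 x [4.0, [0.03, 0.14, 2.39], [-0.0012, 0.0014, -0.0027]] | mm 23.9 deg 0.18
[ 0.4845 -0.3039  0.1658]
4 x [4.0, [-0.0, -0.01, 1.25], [0.0, -0.0, 0.0]] | mm 12.5 deg 0.00
```

View pics/s1c.png

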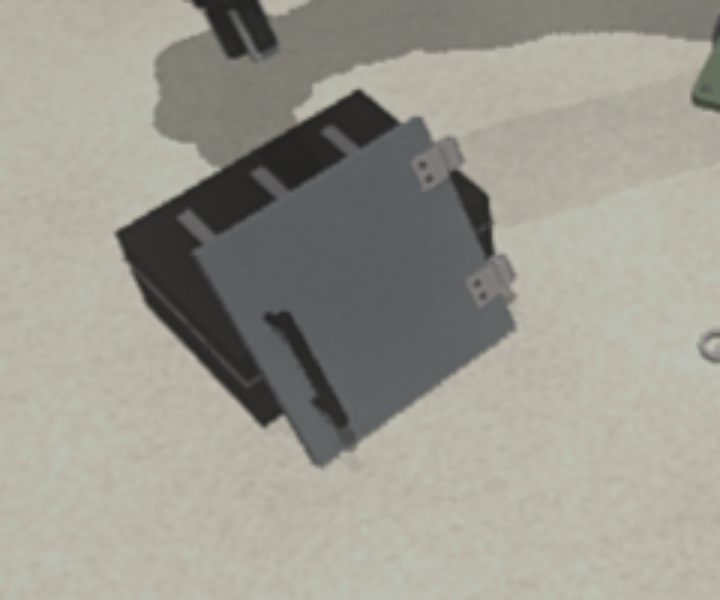

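The crop shows the door unmoved on the case, with the finger tips above its top edge at crop (240,35), lined up with the edge's middle. I'll go down to grip it.

>>> jog_arm --increments '[[4,[0,0.14,2.4],[-0.001,0.0014,-0.003]],[4,[0,0.14,2.4],[-0.001,0.0014,-0.003]],[4,[0,0.14,2.4],[-0.001,0.0014,-0.003]],[4,[0,0.14,2.4],[-0.001,0.0014,-0.003]],[4,[0,0,0],[0,0,0]]]'

```text
clock: 4.82
tool_pos: [0.4865, -0.2952, 0.1671]
tcp_rot: [-2.344, -1.506, -0.638]
contact_force: [-0.0, 0.8, -1.4]
gripper_width: 0.471
```

>>> jog_arm --increments '[[4,[0,0,1],[0,0,0]],[4,[0,0,1],[0,0,0]],[4,[0,0,1],[0,0,0]],[4,[0,0,1],[0,0,0]],[4,[0,0,1],[0,0,0]],[4,[0,0,0],[0,0,0]]]'

```text
clock: 5.32
tool_pos: [0.4971, -0.2746, 0.1251]
tcp_rot: [-2.347, -1.505, -0.639]
contact_force: [0.9, -0.1, -0.4]
gripper_width: 0.467
```

```bash
python3 - <<'E'
from plan import *
p,r=cur(); print(p,(PG-p)@RG, np.degrees(R.from_matrix(RG.T@r).as_rotvec()))
pp,d=save("top","pics/t1.png"); C=cloud("top",d)
o=bot.get_obs();print(o["contact_force"],o["wrist_torque"])
m=bot.silhouettes("door","top")[0]["mask"]
Q=(C[m]-DC)@np.stack([DX,np.cross(DZ,DX),DZ],1)
k=abs(Q[:,0]+.006)<.004; print(k.sum(),np.median(Q[k],0),np.percentile(Q[k],[.5,99.5],axis=0))
cv2.imwrite("pics/t1c.png",cv2.resize(pp[170:330,340:540,::-1],None,fx=3,fy=3))
E
```

```text
[ 0.4971 -0.2746  0.1251] [-0.0072  0.001  -0.0013] [ 0.1187  0.0233 -0.5552]
[-0.1852 -0.2331  0.048 ] [-0.5294  0.2266 -0.0091]
3195 [-0.0059 -0.0136  0.0073] [[-0.0094 -0.1136 -0.0998]
 [-0.0024  0.0997  0.0958]]
```

View pics/t1c.png

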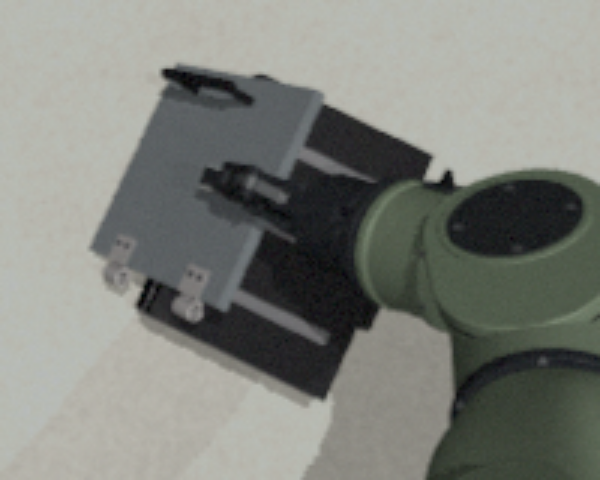

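The top crop shows the fingers straddling the door's top edge near mid-width, at crop (240,190). The TCP is 7 mm too far out, so I'll centre it and close.

>>> jog_arm --increments '[[4,[-0.36,0.05,0],[0,0,0.005]],[4,[-0.36,0.05,0],[0,0,0.005]],[4,[0,0,0],[0,0,0]]]'

```text
clock: 5.67
tool_pos: [0.4949, -0.2831, 0.1224]
tcp_rot: [-2.357, -1.491, -0.637]
contact_force: [0.1, 0.3, 0.0]
gripper_width: 0.469
```

>>> jog_arm --increments '[[0.8,[0,0,0],[0,0,0]],[0.8,[0,0,0],[0,0,0]],[0.8,[0,0,0],[0,0,0]],[0.8,[0,0,0],[0,0,0]],[0.8,[0,0,0],[0,0,0]],[0.8,[0,0,0],[0,0,0]],[0.8,[0,0,0],[0,0,0]]]' --force 80

```text
clock: 6.25
tool_pos: [0.4953, -0.2819, 0.1226]
tcp_rot: [-2.355, -1.493, -0.637]
contact_force: [-0.1, -1.1, 0.2]
gripper_width: 0.129
```

```bash
cat >> plan.py <<'E'
def hung(th,dz=0.,off=.043,hy=.111):
    """TCP pose with door hung at open angle th(deg), raised dz"""
    Q=R.from_euler('z',th,degrees=True).as_matrix(); dx,dy=Q@OX,Q@OY
    return H+dy*hy+np.array([0,0,.022+.095+off+dz]),Rm(-dx,[0,0,-1])
def segs(p,r,q,rq,n,f):
    a,b=seg(p,r,q,rq,n,f); return a,b
E
python3 - <<'E'
from plan import *
p,r=cur()
p,r=seg(p,r,p+[0,0,.05],r,3,.8)
tz=Rm(-np.array([DX[0],DX[1],0]),[0,0,-1])
p,r=seg(p,r,np.array([.51,-.24,.28]),tz,7,.8);print(p)
q,rq=hung(80,.08); print("hung",q, hung(80)[0])
p,r=seg(p,r,q,rq,16,.8);print(p)
E
```

```text
3 x [0.8, [0.84, -0.0, -1.44], [0.0, 0.0, 0.0]] | mm 16.7 deg 0.00
7 x [0.8, [1.07, -0.07, -1.29], [-0.0001, -0.0756, -0.0001]] | mm 16.8 deg 4.33
[ 0.5097 -0.24    0.2798]
hung [0.6193 0.0876 0.24  ] [0.6193 0.0876 0.16  ]
16 x [0.8, [1.66, -1.66, 0.25], [0.0, 0.0, 0.0889]] | mm 23.6 deg 5.09
[0.6188 0.0872 0.2397]
```

```bash
python3 - <<'E'
from plan import *
p=np.array([.5097,-.24,.2798]);r=Rm(-np.array([DX[0],DX[1],0]),[0,0,-1])
q,rq=hung(80,.08); q=q-.04*OX
p,r=seg(p,r,q,rq,16,.8);print(p)
E
```

```text
16 x [0.8, [1.52, -1.43, 0.25], [0.0, 0.0, 0.0889]] | mm 21.0 deg 5.09
[0.6156 0.0477 0.2398]
```

>>> jog_arm --increments '[[0.8,[0.42,0,-0.72],[0,0,0]],[0.8,[0.84,0,-1.44],[0,0,0]],[0.8,[0.84,0,-1.44],[0,0,0]],[0.8,[0.42,0,-0.72],[0,0,0]],[0.8,[0,0,0],[0,0,0]]]'

```text
clock: 6.67
tool_pos: [0.4958, -0.2823, 0.1743]
tcp_rot: [-2.357, -1.495, -0.639]
contact_force: [-0.1, -0.1, -4.2]
gripper_width: 0.131
```

>>> jog_arm --increments '[[0.8,[1.07,-0.07,-1.3],[0,-0.0756,0]],[0.8,[1.07,-0.07,-1.3],[0,-0.0756,0]],[0.8,[1.07,-0.07,-1.3],[0,-0.0756,0]],[0.8,[1.07,-0.07,-1.3],[0,-0.0756,0]],[0.8,[1.07,-0.07,-1.3],[0,-0.0756,0]],[0.8,[1.07,-0.07,-1.3],[0,-0.0756,0]],[0.8,[1.07,-0.07,-1.3],[0,-0.0756,0]]]'

```text
clock: 7.25
tool_pos: [0.5096, -0.2398, 0.281]
tcp_rot: [2.652, 1.68, -0.005]
contact_force: [1.5, 0.2, -6.4]
gripper_width: 0.131
```

>>> jog_arm --increments '[[0.8,[1.5,-1.43,0.25],[0,0,0.089]],[0.8,[1.5,-1.43,0.25],[0,0,0.089]],[0.8,[1.5,-1.43,0.25],[0,0,0.089]],[0.8,[1.5,-1.43,0.25],[0,0,0.089]],[0.8,[1.5,-1.43,0.25],[0,0,0.089]],[0.8,[1.5,-1.43,0.25],[0,0,0.089]],[0.8,[1.5,-1.43,0.25],[0,0,0.089]],[0.8,[1.5,-1.43,0.25],[0,0,0.089]]]'

```text
clock: 7.92
tool_pos: [0.5078, -0.0765, 0.2598]
tcp_rot: [-3.074, -0.645, 0.003]
contact_force: [-0.1, -0.5, -5.1]
gripper_width: 0.133
```

>>> jog_arm --increments '[[0.8,[1.5,-1.43,0.25],[0,0,0.089]],[0.8,[1.5,-1.43,0.25],[0,0,0.089]],[0.8,[1.5,-1.43,0.25],[0,0,0.089]],[0.8,[1.5,-1.43,0.25],[0,0,0.089]],[0.8,[1.5,-1.43,0.25],[0,0,0.089]],[0.8,[1.5,-1.43,0.25],[0,0,0.089]],[0.8,[1.5,-1.43,0.25],[0,0,0.089]],[0.8,[0,0,0],[0,0,0]]]'

```text
clock: 8.58
tool_pos: [0.597, 0.0386, 0.2407]
tcp_rot: [-3.124, 0.325, 0.004]
contact_force: [-0.9, 0.5, -5.4]
gripper_width: 0.128
```

```bash
cat > look.py <<'E'
from plan import *
import sys
tag=sys.argv[1]
p,r=cur(); o=bot.get_obs(); print("tcp",p,"x az",np.degrees(np.arctan2(r[1,0],r[0,0])),"z",r[:,2],o["contact_force"],o["wrist_torque"],o["clock"])
C={}
for n in("scene","top"):
    pp,d=save(n,f"pics/{n}_{tag}.png"); C[n]=cloud(n,d); np.save(f"{n}_{tag}.npy",C[n])
for t in("upper_pin","lower_pin","upper_knuckle","lower_knuckle","door_center"):
    dd={}
    for n in C:
        s=bot.place_of(t,n)
        if s: 
            dd[n]=s[0]["at"]; u,v=np.clip(np.round(s[0]["at"]).astype(int),0,[639,399]); print(t,n,round(s[0]["conf"],2),np.round(s[0]["at"],1),C[n][v,u])
    if len(dd)==2: q=tri(dd); print("   tri",q,"from pose",[np.round(proj(n,q)-dd[n],1) for n in dd])
E
python3 look.py a; python3 - <<'E'
import cv2,numpy as np
a=cv2.imread('pics/scene_a.png')[160:360,340:500];b=cv2.imread('pics/top_a.png')[120:260,200:360]
a=cv2.resize(a,None,fx=2.9,fy=2.9,interpolation=cv2.INTER_CUBIC);a=a[:580,:464];b=cv2.resize(b,None,fx=2.1,fy=2.1)
H=max(a.shape[0],b.shape[0]);print(a.shape,b.shape)
c=np.zeros((600,800,3),np.uint8);c[:580,:464]=a;c[:294,464:800]=b[:294,:336];cv2.imwrite('pics/v4.png',c)
E
```

```text
tcp [0.597  0.0386 0.2407] x az -11.872904998892785 z [-0.0024  0.0009 -1.    ] [-0.8823  0.4637 -5.3652] [0.1425 0.0728 0.0369] 8.5833
upper_pin scene 0.56 [439.8 262.6] [0.6522 0.1898 0.1692]
upper_pin top 0.79 [227.5 167.1] [0.5724 0.0921 0.6244]
   tri [0.6529 0.1962 0.176 ] from pose [array([4.6, 0.2]), array([ 3. , -0.5])]
lower_pin scene 0.76 [431.2 287.2] [0.6543 0.1935 0.0735]
upper_knuckle scene 0.72 [426.5 215.8] [0.628  0.1422 0.2571]
lower_knuckle scene 0.74 [417.  245.8] [0.6269 0.1446 0.1553]
door_center scene 0.82 [365.2 201.7] [0.6025 0.0339 0.2021]
door_center top 0.76 [290.5 188.8] [0.5424 0.0046 0.6267]
   tri [0.5971 0.0374 0.1973] from pose [array([2.4, 0.1]), array([ 1.7, -0.5])]
(580, 464, 3) (294, 336, 3)
```

View pics/v4.png

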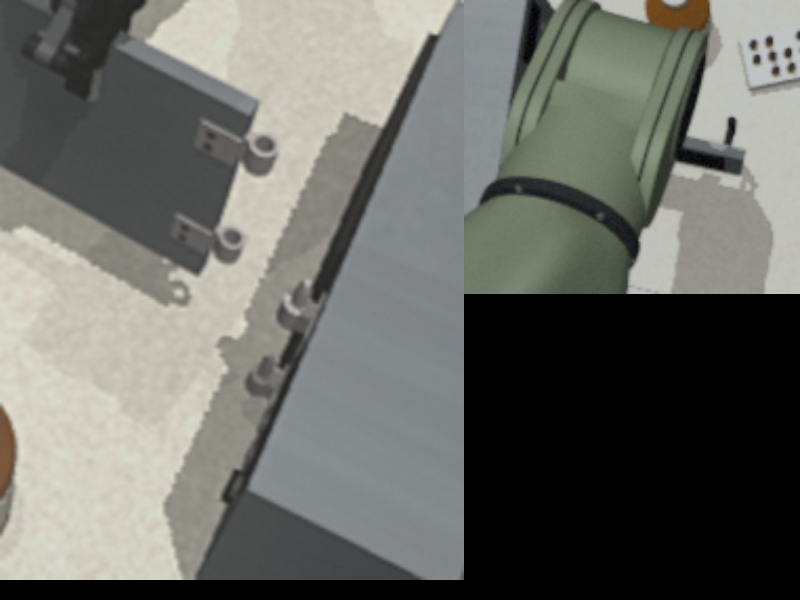

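The scene crop shows the door hanging upright in the gripper with both knuckle tubes bore-up, at crop (261,150) and (230,240). They sit short of the pins at (305,290) and (263,370), and above them. Next I'll measure the knuckles and pins in the same cloud.

```bash
cat > fit.py <<'E'
from plan import *
import sys
def world_refine(C,c0,zr,rad=.014):
    Q=C.reshape(-1,3); k=(np.hypot(*(Q[:,:2]-c0[:2]).T)<rad)&(Q[:,2]>zr[0])&(Q[:,2]<zr[1]); return Q[k]
def report(tag):
    C=np.load(f"scene_{tag}.npy"); p,r=cur()
    dx=-r[:,0]; dz=-r[:,2]; dy=np.cross(dz,dx); D=np.stack([dx,dy,dz],1)
    L=(C-p)@D
    f=L.reshape(-1,3)
    k=(abs(f[:,0]+.006)<.006)&(f[:,1]>-.095)&(f[:,1]<-.04)&(f[:,2]<.04)&(f[:,2]>-.13)
    Q=f[k]; A=np.c_[np.ones(len(Q)),Q[:,1:]]; s=np.linalg.lstsq(A,Q[:,0],rcond=None)[0]
    print("outer face x=%.4f + %.4f y + %.4f z"%tuple(s),k.sum(),np.std(A@s-Q[:,0]))
    # top edge: points on top face
    k=(abs(f[:,0])<.005)&(f[:,1]>-.095)&(f[:,1]<-.03)&(f[:,2]>.03)&(f[:,2]<.07); print("top z",np.percentile(f[k,2],[10,50,90]),k.sum())
    for nm,zt in(("upper",.142+.022-.138),("lower",.036+.022-.138)):
        k=(np.hypot(f[:,0],f[:,1]+.111)<.016)&(abs(f[:,2]-zt)<.006)
        Q=f[k]; print(nm,"knuckle top pts",k.sum(),"mean",Q.mean(0),"med z",np.median(Q[:,2]),"bbox mid",(Q.min(0)+Q.max(0))/2,"ext",np.ptp(Q,axis=0))
    for nm,zs in(("upper",.164),("lower",.058)):
        Q=world_refine(C,H,(zs-.004,zs+.004)); print(nm,"shoulder",len(Q),Q.mean(0),"mid",(Q.min(0)+Q.max(0))/2,np.ptp(Q,axis=0))
        Q=world_refine(C,H,(zs+.006,zs+.03)); print("   pin",len(Q),Q.mean(0),"mid",(Q.min(0)+Q.max(0))/2,"ztop",Q[:,2].max())
if __name__=="__main__": report(sys.argv[1])
E
python3 fit.py a; cp top_a.npy top_dummy.npy; python3 - <<'E'
from plan import *
C=np.load("scene0.npy").reshape(-1,3)
for nm,zs in(("upper",.164),("lower",.058)):
  k=(np.hypot(*(C[:,:2]-H[:2]).T)<.016)&(C[:,2]>zs-.004)&(C[:,2]<zs+.03)
  for q in C[k][np.argsort(-C[k][:,2])][:14]: print(nm,q)
E
```

```text
outer face x=-0.0058 + 0.0120 y + -0.0047 z 1602 0.0008593204004995417
top z [0.0481 0.0494 0.0505] 207
upper knuckle top pts 85 mean [-0.0024 -0.1088  0.0235] med z 0.02309349623223237 bbox mid [-0.0009 -0.1086  0.0259] ext [0.0174 0.0242 0.0117]
lower knuckle top pts 68 mean [-0.0019 -0.109  -0.0823] med z -0.082765588424393 bbox mid [-0.0009 -0.1086 -0.0804] ext [0.0163 0.0248 0.011 ]
upper shoulder 77 [0.6532 0.1963 0.1639] mid [0.6521 0.1963 0.1639] [0.015  0.0214 0.0076]
   pin 45 [0.6531 0.1947 0.182 ] mid [0.653  0.1981 0.182 ] ztop 0.19358742044510813
lower shoulder 62 [0.6528 0.1968 0.0578] mid [0.6515 0.1963 0.058 ] [0.0152 0.0212 0.0076]
   pin 30 [0.6523 0.1938 0.076 ] mid [0.6524 0.1977 0.0742] ztop 0.08427702392850167
upper [0.6521 0.1937 0.1908]
upper [0.6502 0.1933 0.1906]
upper [0.6495 0.1949 0.1905]
upper [0.6503 0.1918 0.1897]
upper [0.6517 0.1923 0.1891]
upper [0.654  0.2064 0.1889]
upper [0.6528 0.1943 0.1888]
upper [0.6498 0.1955 0.1878]
upper [0.654  0.1948 0.1877]
upper [0.6527 0.1929 0.1876]
upper [0.6512 0.196  0.1871]
upper [0.6531 0.1913 0.1871]
upper [0.6528 0.1965 0.1867]
upper [0.6505 0.191  0.1858]
lower [0.6508 0.1941 0.0852]
lower [0.6589 0.2057 0.085 ]
lower [0.6523 0.1947 0.0843]
lower [0.6483 0.1937 0.0841]
lower [0.6503 0.1925 0.0829]
lower [0.6509 0.1908 0.0827]
lower [0.652  0.1931 0.0824]
lower [0.6538 0.1936 0.0819]
lower [0.6521 0.1971 0.0813]
lower [0.6496 0.1967 0.0804]
lower [0.6536 0.192  0.0801]
lower [0.6541 0.196  0.0801]
lower [0.6515 0.1915 0.0799]
lower [0.6517 0.1956 0.0791]
```

```bash
cat > cyl.py <<'E'
from plan import *
import sys
from scipy.optimize import least_squares
def cyl(P,c0,rad,zr,tol=.003,excl=None):
    c=np.array(c0[:2],float)
    P=P[(P[:,2]>zr[0])&(P[:,2]<zr[1])]
    for _ in range(8):
        d=np.hypot(*(P[:,:2]-c).T); k=abs(d-rad)<tol
        if excl is not None: k&=((P[:,:2]-c)@excl[:2]<.5*rad)
        Q=P[k]
        c=least_squares(lambda c:np.hypot(*(Q[:,:2]-c).T)-rad,c,loss="soft_l1",f_scale=.0007).x
    d=np.hypot(*(Q[:,:2]-c).T)-rad
    return c,len(Q),np.std(d)
def pins(C):
    P=C.reshape(-1,3)
    for nm,zs in(("u",.164),("l",.058)):
        print(nm,"pin",*cyl(P,H,.0045,(zs+.002,zs+.019),excl=OX),"shoulder",*cyl(P,H,.0085,(zs-.010,zs-.0015),excl=OX))
def knuckles(C,hy=.111,off=.138):
    p,r=cur(); dx=-r[:,0]; dz=-r[:,2]; dy=np.cross(dz,dx); P=C.reshape(-1,3); k0=p-dy*hy
    zb=p[2]-off; print("door dy",dy,"pred hinge",k0,"lower edge z",zb)
    for nm,z in(("u",.142),("l",.036)): print(nm,"knuckle",*cyl(P,k0,.0085,(zb+z+.001,zb+z+.0195),excl=dy))
if __name__=="__main__":
    C=np.load(f"scene_{sys.argv[1]}.npy"); pins(C); knuckles(C,off=.1405)
E
python3 cyl.py a; python3 -c "
from cyl import *
pins(np.load('scene0.npy'))"
```

```text
u pin [0.6502 0.1939] 23 0.0006914801902178728 shoulder [0.6503 0.1939] 21 0.0004636170294781399
l pin [0.6495 0.194 ] 14 0.000498762828056766 shoulder [0.6501 0.1942] 18 0.0009045957982635921
door dy [-0.2039 -0.979   0.    ] pred hinge [0.6182 0.1437 0.243 ] lower edge z 0.10253518164499287
u knuckle [0.6191 0.1449] 64 0.0010079829672290535
l knuckle [0.6186 0.1451] 53 0.0010121150146351287
u pin [0.6501 0.1939] 26 0.000808845377688539 shoulder [0.65  0.194] 18 0.0006494518740556233
l pin [0.6497 0.1939] 16 0.000602706420500685 shoulder [0.6501 0.194 ] 16 0.0010651581950619291
```

>>> jog_arm --increments '[[0.8,[0.26,-0.68,0],[0,0,0]],[0.8,[0.51,-1.36,0],[0,0,0]],[0.8,[0.51,-1.36,0],[0,0,0]],[0.8,[0.51,-1.36,0],[0,0,0]],[0.8,[0.26,-0.68,0],[0,0,0]],[0.8,[0,0,1.5],[0,0,0]],[0.8,[0,0,1.5],[0,0,0]],[0.8,[0,0,1],[0,0,0]]]'

```text
clock: 9.85
tool_pos: [0.6266, 0.0848, 0.2015]
tcp_rot: [3.125, -0.321, -0.003]
contact_force: [-0.0, 0.1, -5.7]
gripper_width: 0.13
```

>>> jog_arm --increments '[[0.8,[0,0,0.3],[0,0,0]],[0.8,[0,0,0],[0,0,0]],[0.8,[0,0,0],[0,0,0]]]'

```text
clock: 10.1
tool_pos: [0.627, 0.0843, 0.2005]
tcp_rot: [3.125, -0.322, 0.0]
contact_force: [0.4, -0.4, -3.4]
gripper_width: 0.131
```

```bash
cat > multi.py <<'E'
from cyl import *
import sys
o=bot.get_obs();p,r=cur();print(o["clock"],p,r[:,2],"az",np.degrees(np.arctan2(r[1,0],r[0,0])),o["contact_force"],o["wrist_torque"])
Cs=[]
for i in range(3):
    pp,d=bot.snapshot("scene"); d=d.astype(float); d[d==0]=np.nan; Cs.append(d)
C=cloud("scene",np.nanmedian(np.stack(Cs),0)); C=np.nan_to_num(C); np.save(f"scene_{sys.argv[1]}.npy",C)
cv2.imwrite(f"pics/{sys.argv[1]}.png",cv2.resize(pp[180:330,350:500,::-1],None,fx=4,fy=4,interpolation=cv2.INTER_CUBIC))
pins(C);knuckles(C,off=.1405)
E
python3 multi.py m1
```

```text
10.1 [0.627  0.0843 0.2005] [ 0.0001 -0.0001 -1.    ] az -11.754103487812703 [ 0.4231 -0.4483 -3.3589] [0.0651 0.0358 0.0128]
u pin [0.6501 0.1939] 25 0.00048070863440641563 shoulder [0.6502 0.194 ] 21 0.00036956129719435476
l pin [0.6499 0.1937] 17 0.000610177795714744 shoulder [0.65   0.1939] 15 0.0003962178471276639
door dy [-0.2037 -0.979  -0.0002] pred hinge [0.6496 0.1929 0.2007] lower edge z 0.060136750418111146
u knuckle [0.6546 0.2033] 45 0.0017003188064075156
l knuckle [0.6496 0.1929] 0 nan
  ret = _var(a, axis=axis, dtype=dtype, out=out, ddof=ddof,
  arrmean = um.true_divide(arrmean, div, out=arrmean,
  ret = ret.dtype.type(ret / rcount)
```

View pics/m1.png

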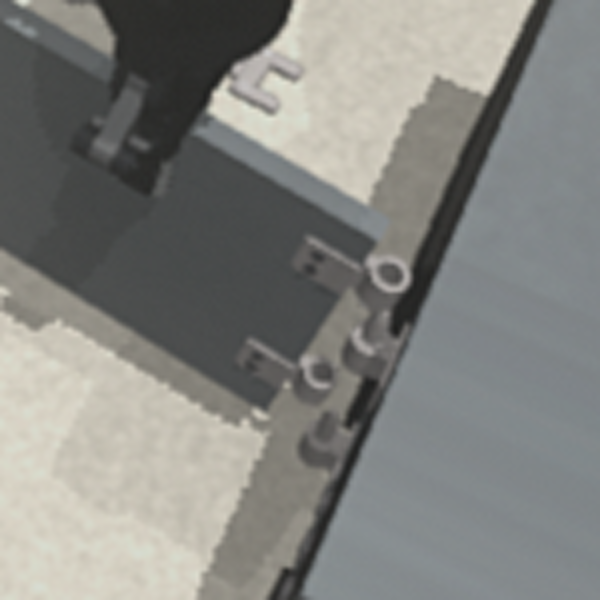

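```bash
python3 - <<'E'
from cyl import *
C=np.load("scene_m1.npy"); P=C.reshape(-1,3); P=P[(P-H)@OX<.0065]
p,r=cur(); zb=p[2]-.1406
for nm,z in(("u",.142),("l",.036)):
  for c0 in ([.6489,.1907],[.6496,.1929],[.650,.189]):
    for tol in (.003,.005):
      print(nm,*cyl(P,c0,.0085,(zb+z+.001,zb+z+.0195),tol=tol,excl=-r[:,1]*-1))
# top annulus
for nm,z in(("u",.164),("l",.058)):
  k=(np.hypot(*(P[:,:2]-[.6489,.1907]).T)<.012)&(abs(P[:,2]-zb-z)<.003); Q=P[k]; print(nm,k.sum(),Q.mean(0),(Q.min(0)+Q.max(0))/2,np.ptp(Q,axis=0))
E
```

```text
u [0.649  0.1876] 89 0.001062389752379895
u [0.649  0.1882] 100 0.0011414494161976492
u [0.6511 0.201 ] 0 nan
u [0.649  0.1882] 100 0.0011414494161923058
u [0.649  0.1876] 89 0.0010623898264516412
u [0.649  0.1882] 100 0.0011414494161948194
l [0.65   0.1941] 0 nan
l [0.6494 0.1948] 0 nan
l [0.6496 0.1929] 0 nan
l [0.6496 0.1974] 0 nan
l [0.6509 0.1923] 0 nan
l [0.6502 0.1932] 0 nan
  ret = _var(a, axis=axis, dtype=dtype, out=out, ddof=ddof,
  arrmean = um.true_divide(arrmean, div, out=arrmean,
  ret = ret.dtype.type(ret / rcount)
<stdin>:10: RuntimeWarning: Mean of empty slice.
  ret = um.true_divide(
Traceback (most recent call last):
ValueError: zero-size array to reduction operation minimum which has no identity
```

```bash
python3 - <<'E'
from cyl import *
C=np.load("scene_m1.npy"); p,r=cur(); print(p,bot.get_obs()["clock"])
for u,v in((447,249),(443,250),(451,247),(446,254),(429,273),(426,274),(433,273),(428,278)): print(u,v,C[v,u])
zb=p[2]-.1406
for nm,z in(("u",.164),("l",.058)):
    print(nm,"expected top px",proj("scene",[.6489,.1907,zb+z]),"if aligned",proj("scene",[.6501,.194,zb+z]))
E
```

```text
[0.627  0.0842 0.2006] 10.25
447 249 [0.6441 0.1915 0.2073]
443 250 [0.6554 0.1849 0.219 ]
451 247 [0.6443 0.1958 0.2176]
446 254 [0.6566 0.1917 0.2121]
429 273 [0.641  0.1812 0.0991]
426 274 [0.6516 0.1759 0.1118]
433 273 [0.6446 0.1873 0.1114]
428 278 [0.6553 0.1816 0.1067]
u expected top px [448.1393 246.4317] if aligned [449.9836 247.718 ]
l expected top px [434.9801 274.1069] if aligned [436.6016 275.2999]
```

The crop shows the upper knuckle over its pin, but the lower one, at crop (317,375), sits back from its pin. The door has turned a few degrees in the grip. I'll measure that tilt, grip harder and correct it.

```bash
cat > tilt.py <<'E'
from cyl import *
def tilt(C):
    p,r=cur(); dx=-r[:,0];dz=-r[:,2];dy=np.cross(dz,dx); D=np.stack([dx,dy,dz],1); f=((C-p)@D).reshape(-1,3)
    res={}
    # top face points
    k=(abs(f[:,0])<.0045)&(f[:,1]>-.095)&(f[:,1]<-.02)&(f[:,2]>.035)&(f[:,2]<.065); q=f[k]
    if k.sum()>20:
        for _ in range(3):
            s=np.polyfit(q[:,1],q[:,2],1); e=q[:,2]-np.polyval(s,q[:,1]); q=q[abs(e)<.003]
        print("top edge slope deg",np.degrees(np.arctan(s[0])),"z at y=0",s[1],len(q))
    # knuckle search: leaf+tube points. tube tops
    al=np.arctan(s[0]); Rx=R.from_euler('x',al).as_matrix() # door frame = local rotated about x
    g=f@Rx ; 
    ztop=s[1]*np.cos(al)
    k=(abs(g[:,0]+.006)<.004)&(g[:,1]>-.095)&(g[:,1]<-.05)&(g[:,2]<ztop-.015)&(g[:,2]>ztop-.18); Q=g[k];A=np.c_[np.ones(len(Q)),Q[:,1:]]; c=np.linalg.lstsq(A,Q[:,0],rcond=None)[0]; print("outer face x=",c,k.sum())
    out=[]
    for nm,z in(("u",-.026),("l",-.132)):
        c,n,sd=cyl(g,[0,-.1085],.0085,(ztop+z-.0205,ztop+z-.0015),excl=np.array([0,1.,0]))
        L=Rx@np.array([c[0],c[1],ztop+z-.022]); W=p+D@L; out.append(W)
        print(nm,"door-frame",c,n,sd,"underside world",W)
    return al,out
if __name__=="__main__":
    import sys; tilt(np.load(f"scene_{sys.argv[1]}.npy"))
E
python3 tilt.py m1
```

```text
top edge slope deg 4.8399808390084225 z at y=0 0.051712367582584046 228
outer face x= [-0.0046  0.0162 -0.0044] 1157
u door-frame [-0.0007 -0.1037] 74 0.0011715332442917507 underside world [0.6488 0.1855 0.1954]
l door-frame [-0.0009 -0.104 ] 52 0.001157879790734566 underside world [0.6473 0.1771 0.0898]
```

>>> jog_arm --increments '[[0.8,[0,0,-0.3],[0,0,0]],[0.8,[0,0,-0.6],[0,0,0]],[0.8,[0,0,-0.3],[0.0145,0,0]],[0.8,[0,0,0],[0.025,0,0]],[0.8,[0,0,0],[0.025,0,0]],[0.8,[0,0,0],[0.02,0,0]],[0.8,[0,0,0],[0,0,0]],[0.8,[0,0,0],[0,0,0]]]' --force 120

```text
clock: 10.92
tool_pos: [0.6267, 0.0837, 0.2119]
tcp_rot: [-3.041, 0.315, -0.012]
contact_force: [-0.3, 0.1, -5.3]
gripper_width: 0.127
```

```bash
cat > multi.py <<'E'
from tilt import *
import sys
o=bot.get_obs();p,r=cur();print(o["clock"],p,r[:,2],"az",np.degrees(np.arctan2(r[1,0],r[0,0])),o["contact_force"],o["wrist_torque"])
Cs=[]
for i in range(4):
    pp,d=bot.snapshot("scene"); d=d.astype(float); d[d==0]=np.nan; Cs.append(d)
C=np.nan_to_num(cloud("scene",np.nanmedian(np.stack(Cs),0))); np.save(f"scene_{sys.argv[1]}.npy",C)
cv2.imwrite(f"pics/{sys.argv[1]}.png",cv2.resize(pp[180:330,350:500,::-1],None,fx=4,fy=4,interpolation=cv2.INTER_CUBIC))
pins(C);al,W=tilt(C)
for w in W: e=np.array([.6501,.1939,0])-w; print("need in tool xy (cm)",(r.T@[e[0],e[1],0])[:2]*100)
E
python3 multi.py m2
```

```text
10.9167 [0.6267 0.0837 0.2119] [ 0.0166  0.0828 -0.9964] az -11.813311097869104 [-0.2953  0.0864 -5.3341] [-0.1396  0.0397 -0.0485]
u pin [0.6499 0.1939] 25 0.0003841690480890741 shoulder [0.6499 0.1937] 17 0.0003174991241257118
l pin [0.65   0.1936] 17 0.0006159032535919853 shoulder [0.65   0.1935] 13 0.0003190897144131863
top edge slope deg 4.7011340147444995 z at y=0 0.05174786895565568 226
outer face x= [-0.0048  0.0136 -0.0045] 1228
u door-frame [-0.0001 -0.1052] 77 0.0010732174483538285 underside world [0.6482 0.1874 0.2156]
l door-frame [ 0.001  -0.1056] 38 0.00033901064215851576 underside world [0.6472 0.1883 0.1096]
need in tool xy (cm) [ 0.057  -0.6686]
need in tool xy (cm) [ 0.1707 -0.6104]
```

```bash
python3 - <<'E'
from plan import *
p,r=cur(); print(p,"e cm",r.T@[.0023,.0060,0]*100,"down",r.T@[0,0,-1.])
E
```

```text
[0.6267 0.0845 0.2118] e cm [ 0.1032 -0.632   0.0532] down [0.0007 0.084  0.9965]
```

>>> jog_arm --increments '[[0.8,[0.02,-0.13,0.01],[0,0,0]],[0.8,[0.03,-0.19,0.02],[0,0,0]],[0.8,[0.03,-0.19,0.02],[0,0,0]],[0.8,[0.02,-0.12,0.01],[0,0,0]],[0.8,[0,0.04,0.5],[0,0,0]],[0.8,[0,0.06,0.7],[0,0,0]],[0.8,[0,0.05,0.6],[0,0,0]],[0.8,[0,0.02,0.2],[0,0,0]]]'

```text
clock: 11.78
tool_pos: [0.6285, 0.0901, 0.1903]
tcp_rot: [-3.042, 0.314, -0.01]
contact_force: [0.3, 0.7, -5.8]
gripper_width: 0.129
```

>>> jog_arm --increments '[[0.8,[0,0,0],[0,0,0]],[0.8,[0,0,0],[0,0,0]]]'

```text
clock: 11.95
tool_pos: [0.629, 0.0901, 0.1917]
tcp_rot: [-3.042, 0.313, -0.012]
contact_force: [0.3, -1.0, -5.5]
gripper_width: 0.125
```

```bash
python3 multi.py m3
```

```text
11.95 [0.629  0.0901 0.1917] [ 0.0165  0.0824 -0.9965] az -11.76592303574531 [ 0.3419 -0.9781 -5.4641] [-0.1562  0.0227 -0.0201]
u pin [0.6501 0.1939] 23 0.000285307167341906 shoulder [0.6498 0.1933] 21 0.0006802336970754082
l pin [0.6498 0.1938] 15 0.0002465005802286617 shoulder [0.6498 0.1938] 15 0.0008538338698739761
top edge slope deg 4.773322631171298 z at y=0 0.05147474539744663 223
outer face x= [-0.0047  0.0138 -0.0048] 1153
u door-frame [ 0.0004 -0.1056] 72 0.001114099103327609 underside world [0.6502 0.1937 0.1955]
l door-frame [ 0.0004 -0.1053] 62 0.0009790187056717423 underside world [0.6502 0.1935 0.0895]
need in tool xy (cm) [-0.0186 -0.0195]
need in tool xy (cm) [-0.0172 -0.0398]
```

View pics/m3.png

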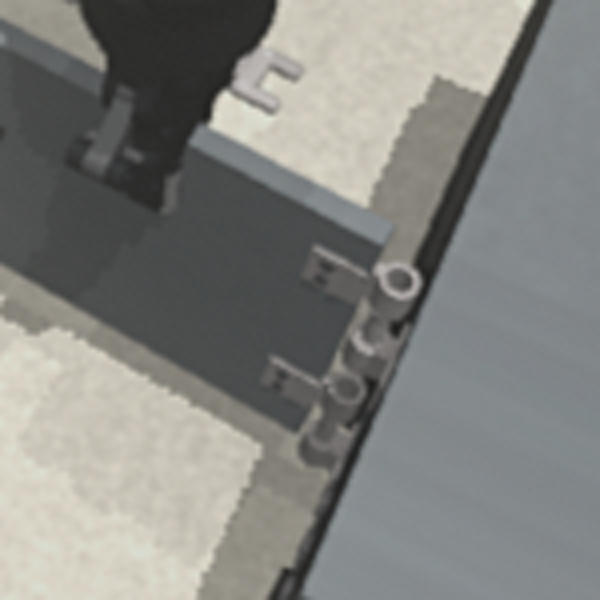

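The crop shows both knuckles directly over their pins, the upper at (398,285) over (370,340) and the lower at (345,390) over (322,445). The measured offsets are under 0.5 mm, so I'll lower gently.

>>> jog_arm --increments '[[0.8,[-0.01,-0.01,0.2],[0,0,0]],[0.8,[-0.01,0.01,0.25],[0,0,0]],[0.8,[0,0.02,0.25],[0,0,0]],[0.8,[0,0.02,0.25],[0,0,0]],[0.8,[0,0.02,0.25],[0,0,0]],[0.8,[0,0.01,0.1],[0,0,0]],[0.8,[0,0,0],[0,0,0]]]'

```text
clock: 12.73
tool_pos: [0.6288, 0.0905, 0.1785]
tcp_rot: [-3.042, 0.313, -0.012]
contact_force: [0.3, -0.7, -5.8]
gripper_width: 0.126
```

>>> jog_arm --increments '[[0.8,[0,0.02,0.25],[0,0,0]],[0.8,[0,0.02,0.25],[0,0,0]],[0.8,[0,0.02,0.2],[0,0,0]],[0.8,[0,0.01,0.1],[0,0,0]],[0.8,[0,0,0],[0,0,0]]]'

```text
clock: 13.15
tool_pos: [0.6288, 0.0905, 0.1705]
tcp_rot: [-3.042, 0.313, -0.012]
contact_force: [0.5, -0.3, -4.5]
gripper_width: 0.122
```

>>> jog_arm --increments '[[0.8,[0,0.02,0.2],[0,0,0]],[0.8,[0,0.02,0.2],[0,0,0]],[0.8,[0,0.01,0.1],[0,0,0]],[0.8,[0,0.01,0.1],[0,0,0]],[0.8,[0,0,0],[0,0,0]]]'

```text
clock: 13.57
tool_pos: [0.6288, 0.0905, 0.1645]
tcp_rot: [-3.042, 0.313, -0.012]
contact_force: [0.4, -0.6, -5.4]
gripper_width: 0.126
```

>>> jog_arm --increments '[[0.8,[0,0.01,0.1],[0,0,0]],[0.8,[0,0.01,0.1],[0,0,0]],[0.8,[0,0,0.1],[0,0,0]],[0.8,[0,0,0],[0,0,0]]]'

```text
clock: 13.9
tool_pos: [0.6288, 0.0905, 0.1615]
tcp_rot: [-3.042, 0.313, -0.012]
contact_force: [0.1, -0.5, -4.9]
gripper_width: 0.126
```

>>> jog_arm --increments '[[0.8,[0,0,0.06],[0,0,0]],[0.8,[0,0,0.06],[0,0,0]],[0.8,[0,0,0],[0,0,0]]]'

```text
clock: 14.15
tool_pos: [0.6289, 0.0906, 0.1605]
tcp_rot: [-3.042, 0.313, -0.013]
contact_force: [-0.1, -2.4, -3.4]
gripper_width: 0.127
```

>>> jog_arm --increments '[[0.8,[0,0,0.05],[0,0,0]],[0.8,[0,0,0],[0,0,0]]]'

```text
clock: 14.32
tool_pos: [0.629, 0.0904, 0.1603]
tcp_rot: [-3.042, 0.314, -0.013]
contact_force: [-1.0, -3.1, 1.5]
gripper_width: 0.123
```

```bash
python3 multi.py m4
```

```text
14.3167 [0.629  0.0904 0.1603] [ 0.0172  0.0823 -0.9965] az -11.773711295119917 [-1.0417 -3.1393  1.5056] [-0.5231  0.1416  0.0432]
u pin [0.6553 0.1839] 29 0.0013650313434965292 shoulder [0.65   0.1939] 21 0.0005972114182114033
l pin [0.6515 0.1908] 22 0.0009077236256679011 shoulder [0.6501 0.1938] 14 0.0002911747270673392
top edge slope deg 4.651433673840382 z at y=0 0.05170409205451414 216
outer face x= [-0.0046  0.0144 -0.0045] 1052
u door-frame [ 0.0008 -0.1065] 49 0.0007211627509520024 underside world [0.6499 0.1947 0.1641]
l door-frame [ 0.0015 -0.107 ] 37 0.00116029484417016 underside world [0.6495 0.1957 0.0581]
need in tool xy (cm) [0.036  0.0783]
need in tool xy (cm) [0.0985 0.1642]
```

View pics/m4.png

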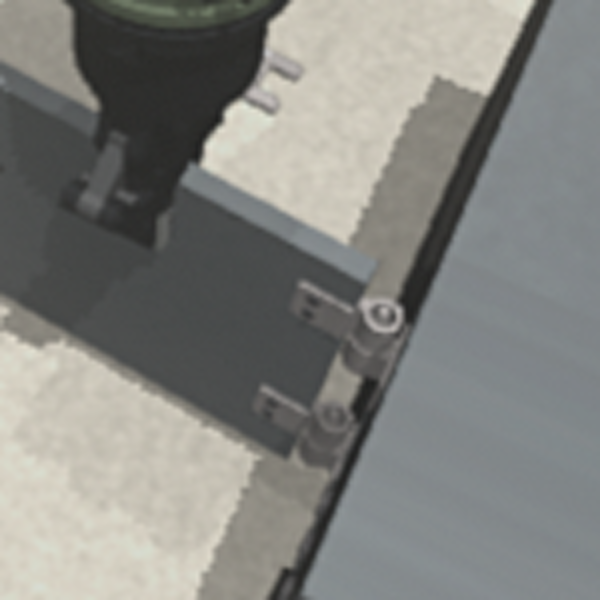

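The crop shows the pin tips visible inside both knuckles, at (383,315) and (335,412). The undersides measure 164.1 and 58.1 mm, so the door is seated with it standing about 85° open. I'll release it.

>>> jog_arm --increments '[[1.8,[0,0,0],[0,0,0]],[3,[0,0,0],[0,0,0]],[4,[0,0,0],[0,0,0]],[4,[0,0,0],[0,0,0]],[4,[0,0,0],[0,0,0]],[4,[0,0,0],[0,0,0]]]'

```text
clock: 15.02
tool_pos: [0.6289, 0.0908, 0.1599]
tcp_rot: [-3.041, 0.313, -0.012]
contact_force: [0.5, 0.3, -0.2]
gripper_width: 0.471
```

>>> jog_arm --increments '[[4,[0,0,-1],[0,0,0]],[4,[0,0,-2],[0,0,0]],[4,[0,0,-2.5],[0,0,0]],[4,[0,0,-2.5],[0,0,0]],[4,[0,0,-2],[0,0,0]],[4,[0,0,0],[0,0,0]]]'

```text
clock: 15.52
tool_pos: [0.6283, 0.0816, 0.2643]
tcp_rot: [-3.041, 0.314, -0.021]
contact_force: [0.7, -1.0, -0.4]
gripper_width: 0.473
```

```bash
cat > ang.py <<'E'
from cyl import *
import sys
HH=np.array([.6500,.1938,0])
def ang(n="scene",fn=None):
    pp,d=bot.snapshot(n); C=cloud(n,d); 
    if fn: cv2.imwrite(fn,pp[:,:,::-1])
    f=(C.reshape(-1,3)-HH)@np.stack([OX,OY,[0,0,1]],1)
    th=None
    rad=np.hypot(f[:,0],f[:,1]); k=(f[:,2]>.206)&(f[:,2]<.2135)&(rad>.05)&(rad<.21)&(f[:,0]<.0075)
    a=np.degrees(np.arctan2(-f[k,0],f[k,1])); h=np.histogram(a,np.arange(-5,130,1))[0]
    c=np.argmax(np.convolve(h,np.ones(5),'same'))-4.5; kk=abs(a-c)<5
    return np.median(a[kk]),kk.sum(),np.median(f[k,2][kk]),C
if __name__=="__main__":
    o=bot.get_obs(); p,r=cur(); print(o["clock"],p,r[:,2],"az",np.degrees(np.arctan2(r[1,0],r[0,0])),o["contact_force"])
    for n in("scene","top"):
        print(n,ang(n,f"pics/{n}_{sys.argv[1]}.png")[:3])
E
python3 ang.py r1
```

```text
15.5167 [0.6283 0.0816 0.2643] [ 0.0223  0.0825 -0.9963] az -11.789953315977057 [ 0.6823 -1.0197 -0.4459]
scene (np.float64(85.50293684818934), np.int64(596), np.float64(0.2093752870732486))
top (np.float64(84.64413279280872), np.int64(112), np.float64(0.20841816660112317))
```

```bash
cat > push.py <<'E'
from plan import *
HH=np.array([.6500,.1938,0])
def pp(th,gap,z,rho=.16):
    Q=R.from_euler('z',th,degrees=True).as_matrix(); dx,dy=Q@OX,Q@OY
    return HH+dy*rho-dx*(.006+.0145+gap)+np.array([0,0,z]),Rm(-dx,[0,0,-1])
E
python3 - <<'E'
from push import *
p,r=cur(); 
p,r=seg(p,r,*pp(85,.025,.265),5,0); print(p)
p,r=seg(p,r,*pp(85,.025,.175),5,0);print(p)
a,ra=pp(85,.0,.175)
for s in(1.2,.8,.4): seg(a,ra,*pp(85-s*10,0,.175),10,0,3)
E
```

```text
5 x [0, [0.9, 0.92, -0.13], [-0.017, -0.0001, -0.0001]] | mm 12.9 deg 0.97
[0.662  0.0279 0.2648]
5 x [0, [0.0, -0.0, 1.8], [0.0, -0.0, 0.0]] | mm 18.0 deg 0.00
[0.662  0.0279 0.1748]
10 x [0, [-0.336, 0.039, 0.0], [0.0, 0.0, 0.0209]] | mm 3.4 deg 1.20
10 x [0, [-0.224, 0.027, 0.0], [0.0, 0.0, 0.014]] | mm 2.3 deg 0.80
10 x [0, [-0.112, 0.014, 0.0], [0.0, 0.0, 0.007]] | mm 1.1 deg 0.40
```

>>> jog_arm --increments '[[0,[0.9,0.92,-0.13],[-0.017,0,0]],[0,[0.9,0.92,-0.13],[-0.017,0,0]],[0,[0.9,0.92,-0.13],[-0.017,0,0]],[0,[0.9,0.92,-0.13],[-0.017,0,0]],[0,[0.9,0.92,-0.13],[-0.017,0,0]],[0,[0,0,0],[0,0,0]],[0,[0,0,0],[0,0,0]],[0,[0,0,0],[0,0,0]]]' --force 40

```text
clock: 16.28
tool_pos: [0.6614, 0.0286, 0.2634]
tcp_rot: [-3.125, 0.321, 0.002]
contact_force: [0.1, 0.1, 1.0]
gripper_width: 0.002
```

>>> jog_arm --increments '[[0,[0,0,1.5],[0,0,0]],[0,[0,0,2],[0,0,0]],[0,[0,0,2],[0,0,0]],[0,[0,0,2],[0,0,0]],[0,[0,0,1.5],[0,0,0]],[0,[0,0,0],[0,0,0]]]'

```text
clock: 16.78
tool_pos: [0.6603, 0.0289, 0.171]
tcp_rot: [3.125, -0.321, -0.008]
contact_force: [-0.6, -0.3, 0.3]
gripper_width: 0.001
```

```bash
python3 ang.py r2; python3 - <<'E'
import cv2
a=cv2.imread('pics/scene_r2.png')[120:340,260:520]; cv2.imwrite('pics/r2c.png',cv2.resize(a,None,fx=2.7,fy=2.7))
from push import *
p,r=cur(); print((p-pp(85,0,.175)[0])@pp(85,0,0)[1])
E
```

```text
16.7833 [0.6603 0.0289 0.171 ] [-0.0048  0.0002 -1.    ] az -11.73873987903238 [-0.5552 -0.334   0.2875]
scene (np.float64(85.47840071275782), np.int64(390), np.float64(0.20987361144792394))
top (np.float64(84.79725109450256), np.int64(44), np.float64(0.20830891208648783))
[ 0.0246 -0.0004  0.0007]
```

View pics/r2c.png

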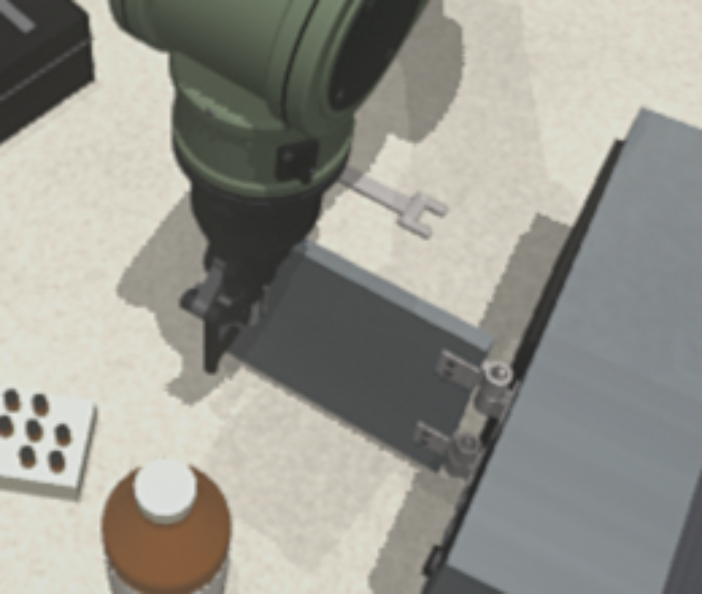

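The crop shows the door hung and still about 85° open. The closed fingers are on its outer side near the free edge at crop (225,320), above the handle, and the bottle and rack are clear. I'll close the gap and push along the hinge arc slowly.

>>> jog_arm --increments '[[0,[-0.5,0,0],[0,0,0]],[0,[-0.5,0,0],[0,0,0]],[0,[-0.5,0,0],[0,0,0]],[0,[-0.4,0,0],[0,0,0]],[0,[-0.3,0,0],[0,0,0]],[0,[-0.25,0,0],[0,0,0]],[0,[-0.22,0.03,0],[0,0,0.014]],[0,[-0.22,0.03,0],[0,0,0.014]]]'

```text
clock: 17.55
tool_pos: [0.6332, 0.0333, 0.1739]
tcp_rot: [3.119, -0.368, -0.001]
contact_force: [0.2, -0.4, -0.4]
gripper_width: 0.002
```

>>> jog_arm --increments '[[0,[-0.34,0.04,0],[0,0,0.021]],[0,[-0.34,0.04,0],[0,0,0.021]],[0,[-0.34,0.04,0],[0,0,0.021]],[0,[-0.34,0.04,0],[0,0,0.021]],[0,[-0.34,0.04,0],[0,0,0.021]],[0,[-0.34,0.04,0],[0,0,0.021]],[0,[-0.34,0.04,0],[0,0,0.021]],[0,[-0.34,0.04,0],[0,0,0.021]]]'

```text
clock: 18.22
tool_pos: [0.6062, 0.0385, 0.1739]
tcp_rot: [3.077, -0.629, -0.001]
contact_force: [0.7, -0.1, 0.6]
gripper_width: 0.005
```

```bash
cat > chk.py <<'E'
from push import *
from ang import ang
import sys
o=bot.get_obs();p,r=cur(); az=np.degrees(np.arctan2(r[1,0],r[0,0])); th=az+96.73
print(o["clock"],p,"th tool",th,"rho/out/z err in tool",(p-pp(th,0,.175)[0])@r,"tiltz",r[:,2],o["contact_force"],np.round(o["qpos"],2))
for n in("scene","top"): print(n,ang(n)[:3])
E
python3 chk.py
```

```text
18.2167 [0.6062 0.0385 0.1739] th tool 73.61910618323131 rho/out/z err in tool [0.0002 0.     0.0011] tiltz [-0.0006 -0.0006 -1.    ] [ 0.6834 -0.1019  0.5744] [-0.37  0.9   0.58  1.44 -0.55  0.97 -0.06]
scene (np.float64(74.53548860371552), np.int64(399), np.float64(0.20998175829570564))
top (np.float64(73.22185194242206), np.int64(35), np.float64(0.20849555621620985))
```

>>> jog_arm --increments '[[0,[-0.34,0.04,0],[0,0,0.021]],[0,[-0.34,0.04,0],[0,0,0.021]],[0,[-0.34,0.04,0],[0,0,0.021]],[0,[-0.34,0.04,0],[0,0,0.021]],[0,[-0.34,0.04,0],[0,0,0.021]],[0,[-0.34,0.04,0],[0,0,0.021]],[0,[-0.34,0.04,0],[0,0,0.021]],[0,[-0.34,0.04,0],[0,0,0.021]]]'

```text
clock: 18.98
tool_pos: [0.5806, 0.0481, 0.1739]
tcp_rot: [3.014, -0.885, -0.001]
contact_force: [1.6, 0.3, -0.3]
gripper_width: 0.003
```

>>> jog_arm --increments '[[0,[-0.34,0.04,0],[0,0,0.021]],[0,[-0.34,0.04,0],[0,0,0.021]],[0,[-0.34,0.04,0],[0,0,0.021]],[0,[-0.34,0.04,0],[0,0,0.021]],[0,[-0.34,0.04,0],[0,0,0.021]],[0,[-0.34,0.04,0],[0,0,0.021]],[0,[-0.34,0.04,0],[0,0,0.021]],[0,[-0.34,0.04,0],[0,0,0.021]]]'

```text
clock: 19.65
tool_pos: [0.5569, 0.0619, 0.1738]
tcp_rot: [2.929, -1.135, -0.001]
contact_force: [0.6, 0.2, 0.6]
gripper_width: 0.0
```

>>> jog_arm --increments '[[0,[-0.34,0.04,0],[0,0,0.021]],[0,[-0.34,0.04,0],[0,0,0.021]],[0,[-0.34,0.04,0],[0,0,0.021]],[0,[-0.34,0.04,0],[0,0,0.021]],[0,[-0.34,0.04,0],[0,0,0.021]],[0,[-0.34,0.04,0],[0,0,0.021]],[0,[-0.28,0.03,0],[0,0,0.0175]],[0,[-0.22,0.03,0],[0,0,0.014]]]'

```text
clock: 20.32
tool_pos: [0.5372, 0.0782, 0.1739]
tcp_rot: [2.831, -1.361, -0.001]
contact_force: [0.4, -0.0, 0.4]
gripper_width: 0.0
```

```bash
python3 chk.py
```

```text
20.3167 [0.5372 0.0782 0.1739] th tool 45.373761835954234 rho/out/z err in tool [-0.0006  0.0003  0.0011] tiltz [-0.0007 -0.0006 -1.    ] [ 0.4444 -0.0059  0.3595] [-0.55  0.85  0.72  1.69 -0.69  0.88 -0.44]
scene (np.float64(45.608263175399266), np.int64(367), np.float64(0.21032608297006583))
top (np.float64(45.330247018057065), np.int64(17), np.float64(0.20823282780170915))
```

>>> jog_arm --increments '[[0,[-0.28,0.03,0],[0,0,0.0175]],[0,[-0.28,0.03,0],[0,0,0.0175]],[0,[-0.28,0.03,0],[0,0,0.0175]],[0,[-0.28,0.03,0],[0,0,0.0175]],[0,[-0.28,0.03,0],[0,0,0.0175]],[0,[-0.28,0.04,0],[0,0,0.0175]],[0,[-0.28,0.04,0],[0,0,0.0175]],[0,[-0.28,0.04,0],[0,0,0.0175]]]'

```text
clock: 21.08
tool_pos: [0.5222, 0.0949, 0.1739]
tcp_rot: [2.728, -1.556, -0.0]
contact_force: [-0.0, -0.0, -0.8]
gripper_width: 0.001
```

>>> jog_arm --increments '[[0,[-0.28,0.03,0],[0,0,0.0175]],[0,[-0.28,0.03,0],[0,0,0.0175]],[0,[-0.28,0.03,0],[0,0,0.0175]],[0,[-0.28,0.03,0],[0,0,0.0175]],[0,[-0.28,0.03,0],[0,0,0.0175]],[0,[-0.28,0.04,0],[0,0,0.0175]],[0,[-0.28,0.04,0],[0,0,0.0175]],[0,[-0.28,0.04,0],[0,0,0.0175]]]'

```text
clock: 21.75
tool_pos: [0.5096, 0.1136, 0.1738]
tcp_rot: [2.613, -1.743, -0.0]
contact_force: [0.0, -0.9, 0.4]
gripper_width: -0.0
```

>>> jog_arm --increments '[[0,[-0.22,0.03,0],[0,0,0.014]],[0,[-0.22,0.03,0],[0,0,0.014]],[0,[-0.22,0.03,0],[0,0,0.014]],[0,[-0.22,0.03,0],[0,0,0.014]],[0,[-0.22,0.03,0],[0,0,0.014]],[0,[-0.22,0.03,0],[0,0,0.014]],[0,[-0.17,0.02,0],[0,0,0.0105]],[0,[-0.17,0.02,0],[0,0,0.0105]]]'

```text
clock: 22.42
tool_pos: [0.5019, 0.1284, 0.1738]
tcp_rot: [2.518, -1.877, -0.0]
contact_force: [-0.5, 0.4, 0.2]
gripper_width: 0.002
```

```bash
python3 chk.py
```

```text
22.4167 [0.5019 0.1284 0.1738] th tool 23.34381958089439 rho/out/z err in tool [-0.0001  0.0006  0.0012] tiltz [-0.0007 -0.0006 -1.    ] [-0.4646  0.4081  0.1534] [-0.72  0.86  0.83  1.78 -0.81  0.89 -0.79]
scene (np.float64(23.62773013816467), np.int64(347), np.float64(0.2102499791694321))
top (np.float64(23.59857955648323), np.int64(44), np.float64(0.21049586038372659))
```

>>> jog_arm --increments '[[0,[-0.17,0.02,0],[0,0,0.0105]],[0,[-0.17,0.02,0],[0,0,0.0105]],[0,[-0.17,0.02,0],[0,0,0.0105]],[0,[-0.17,0.02,0],[0,0,0.0105]],[0,[-0.17,0.02,0],[0,0,0.0105]],[0,[-0.17,0.02,0],[0,0,0.0105]],[0,[-0.17,0.02,0],[0,0,0.0105]],[0,[-0.17,0.02,0],[0,0,0.0105]]]'

```text
clock: 23.18
tool_pos: [0.4969, 0.1411, 0.1739]
tcp_rot: [2.437, -1.981, -0.0]
contact_force: [0.1, 0.8, 0.4]
gripper_width: -0.002
```

>>> jog_arm --increments '[[0,[-0.17,0.02,0],[0,0,0.0105]],[0,[-0.17,0.02,0],[0,0,0.0105]],[0,[-0.17,0.02,0],[0,0,0.0105]],[0,[-0.17,0.02,0],[0,0,0.0105]],[0,[-0.17,0.02,0],[0,0,0.0105]],[0,[-0.17,0.02,0],[0,0,0.0105]],[0,[-0.17,0.02,0],[0,0,0.0105]],[0,[-0.17,0.02,0],[0,0,0.0105]]]'

```text
clock: 23.85
tool_pos: [0.4931, 0.1542, 0.1738]
tcp_rot: [2.352, -2.081, -0.0]
contact_force: [-0.3, 0.4, -0.5]
gripper_width: 0.002
```

>>> jog_arm --increments '[[0,[-0.14,0.02,0],[0,0,0.0087]],[0,[-0.14,0.02,0],[0,0,0.0087]],[0,[-0.14,0.02,0],[0,0,0.0087]],[0,[-0.14,0.02,0],[0,0,0.0087]],[0,[-0.11,0.01,0],[0,0,0.007]],[0,[-0.11,0.01,0],[0,0,0.007]],[0,[-0.11,0.01,0],[0,0,0.007]],[0,[-0.11,0.01,0],[0,0,0.007]]]'

```text
clock: 24.52
tool_pos: [0.4909, 0.164, 0.1738]
tcp_rot: [2.286, -2.154, -0.0]
contact_force: [-0.3, 0.2, 0.7]
gripper_width: 0.002
```

```bash
python3 chk.py
```

```text
24.5167 [0.4909 0.164  0.1738] th tool 10.140681902655103 rho/out/z err in tool [-0.0002  0.0006  0.0012] tiltz [-0.0007 -0.0006 -1.    ] [-0.2741  0.1504  0.7187] [-0.82  0.88  0.91  1.78 -0.86  0.93 -1.04]
scene (np.float64(10.473334699983205), np.int64(343), np.float64(0.21042608988802247))
top (np.float64(10.47011531798523), np.int64(96), np.float64(0.21052418371632836))
```

10° is left. I'll continue at 0.4° per row and slower.

>>> jog_arm --increments '[[0,[-0.11,0.01,0],[0,0,0.007]],[0,[-0.11,0.01,0],[0,0,0.007]],[0,[-0.11,0.02,0],[0,0,0.007]],[0,[-0.11,0.01,0],[0,0,0.007]],[0,[-0.11,0.01,0],[0,0,0.007]],[0,[-0.11,0.02,0],[0,0,0.007]],[0,[-0.11,0.01,0],[0,0,0.007]],[0,[-0.11,0.01,0],[0,0,0.007]]]'

```text
clock: 25.28
tool_pos: [0.4896, 0.1728, 0.1738]
tcp_rot: [2.225, -2.217, -0.0]
contact_force: [0.1, 0.6, 0.1]
gripper_width: 0.002
```

>>> jog_arm --increments '[[0,[-0.11,0.01,0],[0,0,0.007]],[0,[-0.11,0.01,0],[0,0,0.007]],[0,[-0.11,0.02,0],[0,0,0.007]],[0,[-0.11,0.01,0],[0,0,0.007]],[0,[-0.11,0.01,0],[0,0,0.007]],[0,[-0.11,0.02,0],[0,0,0.007]],[0,[-0.09,0.01,0],[0,0,0.0052]],[0,[-0.09,0.01,0],[0,0,0.0052]]]'

```text
clock: 25.95
tool_pos: [0.4888, 0.1812, 0.1738]
tcp_rot: [2.166, -2.274, -0.0]
contact_force: [0.6, -0.5, -0.2]
gripper_width: -0.003
```

```bash
python3 chk.py
```

```text
25.95 [0.4888 0.1812 0.1738] th tool 3.9451425189364215 rho/out/z err in tool [-0.0001  0.0004  0.0012] tiltz [-0.0006 -0.0006 -1.    ] [ 0.62   -0.4862 -0.1691] [-0.86  0.9   0.94  1.77 -0.89  0.96 -1.16]
scene (np.float64(4.251166623875744), np.int64(337), np.float64(0.21037850192309882))
top (np.float64(3.48122049296751), np.int64(103), np.float64(0.21067315814189724))
```

>>> jog_arm --increments '[[0,[-0.08,0.01,0],[0,0,0.005]],[0,[-0.08,0.01,0],[0,0,0.005]],[0,[-0.08,0.01,0],[0,0,0.005]],[0,[-0.08,0.01,0],[0,0,0.005]],[0,[-0.08,0.01,0],[0,0,0.005]],[0,[-0.08,0.01,0],[0,0,0.005]],[0,[-0.08,0.01,0],[0,0,0.005]],[0,[-0.08,0.01,0],[0,0,0.005]]]'

```text
clock: 26.72
tool_pos: [0.4884, 0.1876, 0.1738]
tcp_rot: [2.12, -2.317, -0.0]
contact_force: [0.9, 0.1, 0.2]
gripper_width: 0.004
```

>>> jog_arm --increments '[[0,[-0.06,0.01,0],[0,0,0.0035]],[0,[-0.06,0.01,0],[0,0,0.0035]],[0,[-0.06,0,0],[0,0,0.0035]],[0,[-0.06,0.01,0],[0,0,0.0035]]]'

```text
clock: 27.05
tool_pos: [0.4883, 0.19, 0.1738]
tcp_rot: [2.104, -2.332, -0.0]
contact_force: [0.1, -0.4, 0.0]
gripper_width: -0.002
```

```bash
python3 chk.py
```

```text
27.05 [0.4883 0.19   0.1738] th tool 0.853624507435768 rho/out/z err in tool [-0.0001  0.0004  0.0012] tiltz [-0.0007 -0.0005 -1.    ] [ 0.0863 -0.394   0.044 ] [-0.88  0.91  0.96  1.76 -0.9   0.97 -1.22]
scene (np.float64(1.2315512552228736), np.int64(341), np.float64(0.2102651055049204))
top (np.float64(1.0677601367514247), np.int64(102), np.float64(0.21021315023917053))
```

Now small steps until the gasket pushes back.

>>> jog_arm --increments '[[0,[-0.06,0.01,0],[0,0,0.0035]],[0,[-0.06,0.01,0],[0,0,0.0035]],[0,[-0.06,0,0],[0,0,0.0035]],[0,[0,0,0],[0,0,0]]]'

```text
clock: 27.48
tool_pos: [0.4883, 0.1919, 0.1738]
tcp_rot: [2.092, -2.342, -0.0]
contact_force: [-0.1, 1.0, -0.6]
gripper_width: 0.002
```

>>> jog_arm --increments '[[0,[-0.05,0,0],[0,0,0.003]],[0,[-0.05,0,0],[0,0,0.003]],[0,[0,0,0],[0,0,0]]]'

```text
clock: 27.73
tool_pos: [0.4885, 0.1928, 0.1738]
tcp_rot: [2.085, -2.349, -0.0]
contact_force: [0.9, -0.6, -0.5]
gripper_width: 0.0
```

```bash
python3 chk.py
```

```text
27.7333 [0.4885 0.1928 0.1738] th tool -0.07878760855975031 rho/out/z err in tool [-0.0004  0.0003  0.0012] tiltz [-0.0007 -0.0005 -1.    ] [ 0.8964 -0.6458 -0.4729] [-0.89  0.92  0.96  1.76 -0.9   0.98 -1.24]
scene (np.float64(0.1883439847277866), np.int64(339), np.float64(0.21036703448567962))
top (np.float64(0.10436141049513119), np.int64(109), np.float64(0.21085151420218784))
```

>>> jog_arm --increments '[[0,[-0.05,0,0],[0,0,0]],[0,[-0.05,0,0],[0,0,0]],[0,[0,0,0],[0,0,0]]]'

```text
clock: 28.08
tool_pos: [0.4886, 0.1938, 0.1738]
tcp_rot: [2.085, -2.349, -0.0]
contact_force: [0.1, -0.5, -1.5]
gripper_width: -0.0
```

>>> jog_arm --increments '[[0,[-0.05,0,0],[0,0,0]],[0,[0,0,0],[0,0,0]],[0,[0,0,0],[0,0,0]]]'

```text
clock: 28.33
tool_pos: [0.4886, 0.1941, 0.1738]
tcp_rot: [2.085, -2.349, 0.0]
contact_force: [-0.7, -1.8, 0.1]
gripper_width: 0.001
```

>>> jog_arm --increments '[[0,[-0.05,0,0],[0,0,0]],[0,[0,0,0],[0,0,0]],[0,[0,0,0],[0,0,0]]]'

```text
clock: 28.58
tool_pos: [0.4886, 0.1942, 0.1738]
tcp_rot: [2.084, -2.349, 0.001]
contact_force: [-1.3, -5.5, 0.4]
gripper_width: 0.001
```

>>> jog_arm --increments '[[0,[-0.05,0,0],[0,0,0]],[0,[0,0,0],[0,0,0]],[0,[0,0,0],[0,0,0]]]'

```text
clock: 28.83
tool_pos: [0.4886, 0.1942, 0.1738]
tcp_rot: [2.083, -2.349, 0.002]
contact_force: [-2.6, -8.2, 0.4]
gripper_width: 0.004
```

```bash
python3 chk.py
```

```text
28.8333 [0.4886 0.1942 0.1738] th tool -0.12001610727402579 rho/out/z err in tool [-0.0016  0.0003  0.0012] tiltz [-0.001  -0.0022 -1.    ] [-2.6406 -8.1548  0.4111] [-0.89  0.92  0.96  1.75 -0.9   0.98 -1.25]
scene (np.float64(-0.2620061558105607), np.int64(340), np.float64(0.21034080112260434))
top (np.float64(-0.828094371375586), np.int64(110), np.float64(0.21040886219119181))
```

The door is shut against the gasket with about 8 N of back-force. I'll back off gently.

>>> jog_arm --increments '[[0,[0.05,0,0],[0,0,0]],[0,[0.05,0,0],[0,0,0]],[0,[0.1,0,0],[0,0,0]],[0,[0.2,0,0],[0,0,0]],[0,[0.5,0,0],[0,0,0]],[0,[1,0,0],[0,0,0]],[0,[1,0,0],[0,0,0]],[0,[1,0,0],[0,0,0]]]'

```text
clock: 29.6
tool_pos: [0.484, 0.1551, 0.1739]
tcp_rot: [2.085, -2.349, 0.0]
contact_force: [-0.0, -0.5, -0.2]
gripper_width: -0.002
```

>>> jog_arm --increments '[[0,[1,0,-1.5],[0,0,0]],[0,[1,0,-2],[0,0,0]],[0,[1,0,-2.5],[0,0,0]],[0,[1,0,-2.5],[0,0,0]],[0,[1,0,-2.5],[0,0,0]],[0,[1,0,-2],[0,0,0]],[0,[0,0,0],[0,0,0]]]'

```text
clock: 30.18
tool_pos: [0.4777, 0.094, 0.3072]
tcp_rot: [-2.08, 2.35, -0.004]
contact_force: [-0.3, -1.0, 1.3]
gripper_width: 0.005
```

```bash
cat > fin.py <<'E'
from ang import *
for n in("scene","top"):
    a=ang(n,f"pics/f_{n}.png"); print(n,a[:3])
    f=(a[3].reshape(-1,3)-HH)@np.stack([OX,OY,[0,0,1]],1)
    k=(f[:,1]>.04)&(f[:,1]<.2)&(f[:,2]>.16)&(f[:,2]<.2)&(f[:,0]<.005)&(f[:,0]>-.03)
    if k.sum()>20: print("outer face fit x=ay+b",np.polyfit(f[k,1],f[k,0],1),k.sum())
    for t in("door_handle","upper_knuckle","lower_knuckle","bottle_center","rack_center","wrench"):
        s=bot.place_of(t,n); print(t,s and (round(s[0]["conf"],2),np.round(s[0]["at"],1)))
print(bot.get_obs()["clock"],bot.get_obs()["contact_force"])
im=cv2.imread("pics/f_scene.png"); cv2.imwrite("pics/fc.png",cv2.resize(im[120:360,300:540],None,fx=2.5,fy=2.5))
E
python3 fin.py
```

```text
scene (np.float64(0.8974429460626162), np.int64(475), np.float64(0.20991309253196366))
outer face fit x=ay+b [-0.0195 -0.0057] 42
door_handle (0.88, array([448.3, 193.5]))
upper_knuckle []
lower_knuckle (0.6, array([429.3, 291.1]))
bottle_center (0.37, array([429.5, 289.2]))
rack_center (0.96, array([269.9, 278.1]))
wrench (0.58, array([393.6, 189.5]))
top (np.float64(2.016573103190397), np.int64(28), np.float64(0.21052628056747835))
outer face fit x=ay+b [-0.0145 -0.0039] 55
door_handle (0.22, array([292. , 264.3]))
upper_knuckle (0.82, array([229.8, 169.7]))
lower_knuckle (0.85, array([243.9, 173.8]))
bottle_center (0.88, array([303. , 123.2]))
rack_center (0.86, array([349. , 148.9]))
wrench (0.78, array([291.8, 265.7]))
30.8833 [ 0.7331 -0.6747  0.8151]
```

View pics/fc.png

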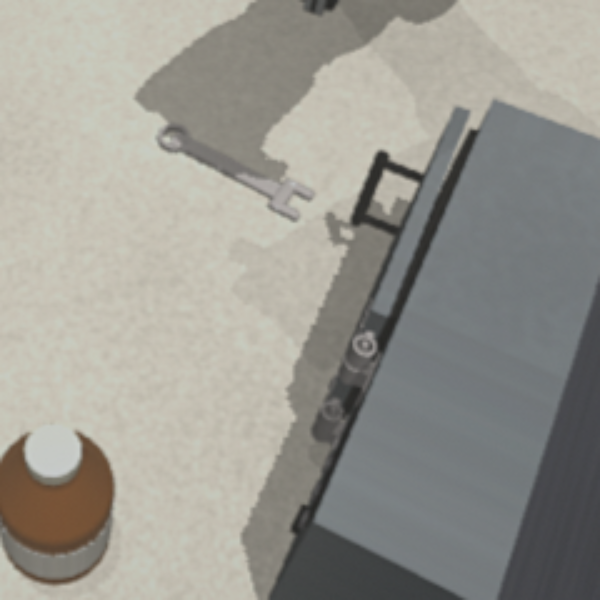

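The crop shows the door hung and nearly shut, but its free edge at (455,115) looks slightly open. I'll check for drift.

```bash
python3 - <<'E'
from ang import *
for i in range(3):
    print(bot.get_obs()["clock"],[tuple(np.round(ang(n)[:2],2)) for n in("scene","top")])
E
```

```text
30.8833 [(np.float64(0.9), np.float64(473.0)), (np.float64(2.23), np.float64(33.0))]
30.9833 [(np.float64(0.91), np.float64(480.0)), (np.float64(1.15), np.float64(30.0))]
31.0833 [(np.float64(0.92), np.float64(478.0)), (np.float64(2.79), np.float64(27.0))]
```

>>> jog_arm --increments '[[0,[0,0,0],[0,0,0]],[0,[0,0,0],[0,0,0]],[0,[0,0,0],[0,0,0]],[0,[0,0,0],[0,0,0]]]'

```text
clock: 31.52
tool_pos: [0.4771, 0.097, 0.3039]
tcp_rot: [2.085, -2.349, 0.0]
contact_force: [-1.0, 0.2, -1.3]
gripper_width: 0.004
```

```bash
python3 - <<'E'
from ang import *
for i in range(3):
    print(bot.get_obs()["clock"],[tuple(np.round(ang(n)[:2],2)) for n in("scene","top")])
E
```

```text
31.5167 [(np.float64(0.93), np.float64(475.0)), (np.float64(2.51), np.float64(31.0))]
31.6167 [(np.float64(0.92), np.float64(479.0)), (np.float64(1.6), np.float64(29.0))]
31.7167 [(np.float64(0.99), np.float64(476.0)), (np.float64(2.83), np.float64(28.0))]
```

It rests, not moving, at about 1° open: the gasket pushed it back. I'll shut it again with lighter pressure and a much slower release.

```bash
python3 - <<'E'
from push import *
p,r=cur()
p,r=seg(p,r,*pp(0,.03,.175),6,0);print(p)
p,r=seg(p,r,*pp(0,.008,.175),4,0)
E
```

```text
6 x [0, [-1.1, -0.01, 2.15], [0.0001, -0.0001, -0.0002]] | mm 24.1 deg 0.01
[0.4855 0.1624 0.1748]
4 x [0, [-0.55, 0.01, -0.0], [-0.0, -0.0, 0.0]] | mm 5.5 deg 0.00
```

>>> jog_arm --increments '[[0,[-1.1,0,2.15],[0,0,0]],[0,[-1.1,0,2.15],[0,0,0]],[0,[-1.1,0,2.15],[0,0,0]],[0,[-1.1,0,2.15],[0,0,0]],[0,[-1.1,0,2.15],[0,0,0]],[0,[-1.1,0,2.15],[0,0,0]],[0,[-0.7,0,0],[0,0,0]],[0,[-0.7,0,0],[0,0,0]]]'

```text
clock: 32.48
tool_pos: [0.4865, 0.1766, 0.1749]
tcp_rot: [2.084, -2.348, 0.0]
contact_force: [-1.3, 0.2, 0.7]
gripper_width: -0.002
```

>>> jog_arm --increments '[[0,[-0.5,0,0],[0,0,0]],[0,[-0.3,0,0],[0,0,0]],[0,[-0.1,0,0],[0,0,0]],[0,[-0.05,0,0],[0,0,0]],[0,[-0.05,0,0],[0,0,0]],[0,[-0.05,0,0],[0,0,0]],[0,[-0.05,0,0],[0,0,0]],[0,[-0.05,0,0],[0,0,0]]]'

```text
clock: 33.15
tool_pos: [0.4879, 0.1877, 0.1749]
tcp_rot: [2.085, -2.349, -0.0]
contact_force: [-0.2, -0.1, -0.8]
gripper_width: 0.004
```

>>> jog_arm --increments '[[0,[-0.04,0,0],[0,0,0]],[0,[-0.04,0,0],[0,0,0]],[0,[-0.04,0,0],[0,0,0]],[0,[-0.04,0,0],[0,0,0]],[0,[-0.04,0,0],[0,0,0]],[0,[0,0,0],[0,0,0]]]'

```text
clock: 33.65
tool_pos: [0.4881, 0.1898, 0.1748]
tcp_rot: [2.085, -2.349, -0.0]
contact_force: [-0.5, -0.6, 0.1]
gripper_width: -0.0
```

```bash
python3 chk.py
```

```text
33.65 [0.4881 0.1898 0.1748] th tool -0.06270775388308891 rho/out/z err in tool [0.0026 0.0003 0.0002] tiltz [-0.0006 -0.0005 -1.    ] [-0.4685 -0.5563  0.095 ] [-0.88  0.91  0.96  1.76 -0.9   0.98 -1.24]
scene (np.float64(1.1017538804093951), np.int64(348), np.float64(0.21018684079668065))
top (np.float64(-0.20867886398901014), np.int64(116), np.float64(0.21029394009648789))
```

>>> jog_arm --increments '[[0,[-0.03,0,0],[0,0,0]],[0,[-0.03,0,0],[0,0,0]],[0,[-0.03,0,0],[0,0,0]],[0,[-0.03,0,0],[0,0,0]],[0,[-0.03,0,0],[0,0,0]],[0,[-0.03,0,0],[0,0,0]],[0,[-0.03,0,0],[0,0,0]],[0,[-0.03,0,0],[0,0,0]]]'

```text
clock: 34.42
tool_pos: [0.4884, 0.1922, 0.1748]
tcp_rot: [2.085, -2.349, -0.0]
contact_force: [-0.2, 0.6, 0.3]
gripper_width: -0.001
```

>>> jog_arm --increments '[[0,[-0.03,0,0],[0,0,0]],[0,[-0.03,0,0],[0,0,0]],[0,[-0.03,0,0],[0,0,0]],[0,[-0.02,0,0],[0,0,0]],[0,[-0.02,0,0],[0,0,0]],[0,[-0.02,0,0],[0,0,0]],[0,[-0.02,0,0],[0,0,0]],[0,[-0.02,0,0],[0,0,0]]]'

```text
clock: 35.08
tool_pos: [0.4886, 0.194, 0.1748]
tcp_rot: [2.085, -2.349, -0.0]
contact_force: [0.3, 1.0, -0.7]
gripper_width: -0.002
```

>>> jog_arm --increments '[[0,[-0.02,0,0],[0,0,0]],[0,[-0.02,0,0],[0,0,0]],[0,[0,0,0],[0,0,0]],[0,[0,0,0],[0,0,0]]]'

```text
clock: 35.42
tool_pos: [0.4886, 0.1942, 0.1748]
tcp_rot: [2.085, -2.349, 0.0]
contact_force: [-1.2, -3.9, -0.2]
gripper_width: 0.002
```

```bash
python3 chk.py
```

```text
35.4167 [0.4886 0.1942 0.1748] th tool -0.0826815393454865 rho/out/z err in tool [-0.0017  0.0003  0.0002] tiltz [-0.0007 -0.001  -1.    ] [-1.206  -3.9412 -0.2342] [-0.89  0.91  0.96  1.75 -0.9   0.98 -1.25]
scene (np.float64(-0.26887715903471), np.int64(347), np.float64(0.2104035162924659))
top (np.float64(-0.4451775423858002), np.int64(106), np.float64(0.21025540806543425))
```

>>> jog_arm --increments '[[0,[0.01,0,0],[0,0,0]],[0,[0.01,0,0],[0,0,0]],[0,[0.01,0,0],[0,0,0]],[0,[0.01,0,0],[0,0,0]],[0,[0.01,0,0],[0,0,0]],[0,[0.01,0,0],[0,0,0]],[0,[0.01,0,0],[0,0,0]],[0,[0.01,0,0],[0,0,0]]]'

```text
clock: 36.18
tool_pos: [0.4886, 0.1938, 0.1748]
tcp_rot: [2.086, -2.349, -0.0]
contact_force: [-0.1, -0.7, -1.2]
gripper_width: -0.001
```

>>> jog_arm --increments '[[0,[0.01,0,0],[0,0,0]],[0,[0.01,0,0],[0,0,0]],[0,[0.02,0,0],[0,0,0]],[0,[0.02,0,0],[0,0,0]],[0,[0.04,0,0],[0,0,0]],[0,[0.1,0,0],[0,0,0]],[0,[0.3,0,0],[0,0,0]],[0,[0.5,0,0],[0,0,0]]]'

```text
clock: 36.85
tool_pos: [0.4873, 0.1837, 0.1748]
tcp_rot: [2.086, -2.348, -0.0]
contact_force: [-0.0, -0.9, 0.3]
gripper_width: -0.002
```

```bash
python3 chk.py
```

```text
36.85 [0.4873 0.1837 0.1748] th tool -0.03474798019604464 rho/out/z err in tool [0.0088 0.0004 0.0002] tiltz [-0.0007 -0.0006 -1.    ] [-0.0166 -0.9211  0.3058] [-0.87  0.91  0.96  1.77 -0.9   0.97 -1.22]
scene (np.float64(0.4688111022741843), np.int64(343), np.float64(0.21019958667388883))
top (np.float64(-0.24395490015694737), np.int64(112), np.float64(0.21010019525460427))
```

>>> jog_arm --increments '[[0,[1,0,-1],[0,0,0]],[0,[1,0,-2],[0,0,0]],[0,[1,0,-2.5],[0,0,0]],[0,[1,0,-2.5],[0,0,0]],[0,[1,0,-2.5],[0,0,0]],[0,[1,0,-2],[0,0,0]],[0,[0,0,0],[0,0,0]]]'

```text
clock: 37.53
tool_pos: [0.481, 0.1213, 0.3039]
tcp_rot: [-2.08, 2.35, -0.004]
contact_force: [0.2, -0.9, 0.8]
gripper_width: 0.003
```

```bash
cat > drift.py <<'E'
from ang import *
for i in range(3):
    a=ang("scene"); f=(a[3].reshape(-1,3)-HH)@np.stack([OX,OY,[0,0,1]],1)
    k=(f[:,2]>.206)&(f[:,2]<.2135)&(f[:,1]>.03)&(f[:,1]<.208)&(f[:,0]<.0075)&(f[:,0]>-.02)
    print(bot.get_obs()["clock"],np.round(a[:2],2),"top-face fit deg,x0",-np.degrees(np.polyfit(f[k,1],f[k,0],1)[0]),np.polyfit(f[k,1],f[k,0],1)[1])
E
python3 drift.py
```

```text
37.5833 [  0.48 479.  ] top-face fit deg,x0 0.6559426724842824 0.00038999308217975155
37.6333 [  0.51 482.  ] top-face fit deg,x0 0.7427827167377393 0.0005700893651581101
37.6833 [  0.51 476.  ] top-face fit deg,x0 0.685464735514665 0.0004210377657664156
```

>>> jog_arm --increments '[[0,[0,0,0],[0,0,0]],[0,[0,0,0],[0,0,0]],[0,[0,0,0],[0,0,0]],[0,[0,0,0],[0,0,0]],[0,[0,0,0],[0,0,0]],[0,[0,0,0],[0,0,0]]]'

```text
clock: 38.18
tool_pos: [0.4803, 0.1242, 0.2998]
tcp_rot: [2.085, -2.348, -0.0]
contact_force: [0.1, -0.5, -0.1]
gripper_width: 0.002
```

```bash
python3 drift.py
```

```text
38.2333 [  0.52 473.  ] top-face fit deg,x0 0.7364575645927722 0.0005241982732800476
38.2833 [  0.52 478.  ] top-face fit deg,x0 0.7459182477595685 0.0005211112990199115
38.3333 [  0.51 484.  ] top-face fit deg,x0 0.7230886382849959 0.000486767506610857
```

It's stationary, but about 0.7° off the pressed position. There is time, so I'll do one more pass, barely touching, with a creeping release watched by camera.

>>> jog_arm --increments '[[0,[-1,0,2],[0,0,0]],[0,[-1,0,2.5],[0,0,0]],[0,[-1,0,2.5],[0,0,0]],[0,[-1,0,2.5],[0,0,0]],[0,[-1,0,2],[0,0,0]],[0,[-1,0,1],[0,0,0]],[0,[-0.4,0,0],[0,0,0]],[0,[-0.2,0,0],[0,0,0]]]'

```text
clock: 39.0
tool_pos: [0.4883, 0.1901, 0.1753]
tcp_rot: [2.086, -2.348, 0.001]
contact_force: [0.6, -0.3, 0.8]
gripper_width: 0.001
```

>>> jog_arm --increments '[[0,[-0.08,0,0],[0,0,0]],[0,[-0.04,0,0],[0,0,0]],[0,[-0.04,0,0],[0,0,0]],[0,[-0.04,0,0],[0,0,0]],[0,[-0.04,0,0],[0,0,0]],[0,[-0.03,0,0],[0,0,0]],[0,[-0.03,0,0],[0,0,0]],[0,[-0.02,0,0],[0,0,0]]]'

```text
clock: 39.67
tool_pos: [0.4885, 0.1928, 0.1749]
tcp_rot: [2.085, -2.349, 0.0]
contact_force: [0.1, -0.4, -0.6]
gripper_width: -0.002
```

```bash
python3 chk.py
```

```text
39.6667 [0.4885 0.1928 0.1749] th tool -0.06963332695910651 rho/out/z err in tool [-0.0004  0.0003  0.0001] tiltz [-0.0006 -0.0006 -1.    ] [ 0.1046 -0.4153 -0.6473] [-0.89  0.91  0.96  1.76 -0.9   0.98 -1.25]
scene (np.float64(0.21073517588441157), np.int64(343), np.float64(0.21017429976204205))
top (np.float64(-0.6413440029801684), np.int64(115), np.float64(0.21018608930928373))
```

>>> jog_arm --increments '[[0,[-0.02,0,0],[0,0,0]],[0,[-0.02,0,0],[0,0,0]],[0,[-0.02,0,0],[0,0,0]],[0,[-0.02,0,0],[0,0,0]],[0,[-0.02,0,0],[0,0,0]],[0,[-0.01,0,0],[0,0,0]],[0,[-0.01,0,0],[0,0,0]],[0,[0,0,0],[0,0,0]]]'

```text
clock: 40.43
tool_pos: [0.4886, 0.194, 0.1748]
tcp_rot: [2.085, -2.349, -0.0]
contact_force: [-0.1, -0.1, 0.6]
gripper_width: -0.002
```

```bash
python3 chk.py
```

```text
40.4333 [0.4886 0.194  0.1748] th tool -0.0678477006666327 rho/out/z err in tool [-0.0016  0.0003  0.0002] tiltz [-0.0007 -0.0006 -1.    ] [-0.1331 -0.1162  0.6475] [-0.89  0.91  0.96  1.75 -0.9   0.98 -1.25]
scene (np.float64(-0.23974973353706924), np.int64(344), np.float64(0.21039221941818032))
top (np.float64(-0.5915803358609847), np.int64(103), np.float64(0.20981117578619013))
```

>>> jog_arm --increments '[[0,[-0.01,0,0],[0,0,0]],[0,[0,0,0],[0,0,0]],[0,[0,0,0],[0,0,0]],[0,[0.005,0,0],[0,0,0]],[0,[0.005,0,0],[0,0,0]],[0,[0.005,0,0],[0,0,0]],[0,[0.005,0,0],[0,0,0]],[0,[0.005,0,0],[0,0,0]]]'

```text
clock: 41.2
tool_pos: [0.4886, 0.1939, 0.1748]
tcp_rot: [2.085, -2.349, -0.0]
contact_force: [0.5, -0.0, 0.1]
gripper_width: -0.001
```

>>> jog_arm --increments '[[0,[0.005,0,0],[0,0,0]],[0,[0.005,0,0],[0,0,0]],[0,[0.005,0,0],[0,0,0]],[0,[0.005,0,0],[0,0,0]],[0,[0.01,0,0],[0,0,0]],[0,[0.01,0,0],[0,0,0]],[0,[0.02,0,0],[0,0,0]],[0,[0.02,0,0],[0,0,0]]]'

```text
clock: 41.87
tool_pos: [0.4885, 0.1931, 0.1748]
tcp_rot: [2.085, -2.349, 0.0]
contact_force: [0.0, -0.4, 0.5]
gripper_width: 0.002
```

```bash
python3 chk.py
```

```text
41.8667 [0.4885 0.1931 0.1748] th tool -0.06885466215236136 rho/out/z err in tool [-0.0006  0.0003  0.0002] tiltz [-0.0006 -0.0006 -1.    ] [ 0.0041 -0.4112  0.5412] [-0.89  0.91  0.96  1.75 -0.9   0.98 -1.25]
scene (np.float64(0.1441998813873176), np.int64(347), np.float64(0.21019466874833415))
top (np.float64(-0.6348107724540388), np.int64(112), np.float64(0.21040891435713444))
```

>>> jog_arm --increments '[[0,[0.01,0,0],[0,0,0]],[0,[0.01,0,0],[0,0,0]],[0,[0.01,0,0],[0,0,0]],[0,[0.01,0,0],[0,0,0]],[0,[0.01,0,0],[0,0,0]],[0,[0.01,0,0],[0,0,0]],[0,[0,0,0],[0,0,0]]]'

```text
clock: 42.55
tool_pos: [0.4884, 0.1925, 0.1748]
tcp_rot: [2.085, -2.349, 0.0]
contact_force: [0.9, 0.4, 0.0]
gripper_width: 0.0
```

```bash
python3 chk.py
```

```text
42.55 [0.4884 0.1925 0.1748] th tool -0.06912814661626498 rho/out/z err in tool [-0.      0.0003  0.0002] tiltz [-0.0006 -0.0006 -1.    ] [0.8523 0.3871 0.0141] [-0.89  0.91  0.96  1.76 -0.9   0.98 -1.25]
scene (np.float64(0.3488173111507002), np.int64(343), np.float64(0.21028579193715158))
top (np.float64(-0.35426303459337277), np.int64(109), np.float64(0.21017964950192392))
```

The door follows the finger, so the soft gasket itself sets the rest position. I'll creep on to that equilibrium so it doesn't coast, then leave.

>>> jog_arm --increments '[[0,[0.01,0,0],[0,0,0]],[0,[0.01,0,0],[0,0,0]],[0,[0.005,0,0],[0,0,0]],[0,[0.005,0,0],[0,0,0]],[0,[0,0,0],[0,0,0]],[0,[0,0,0],[0,0,0]],[0,[0.005,0,0],[0,0,0]],[0,[0.005,0,0],[0,0,0]]]'

```text
clock: 43.32
tool_pos: [0.4884, 0.1921, 0.1748]
tcp_rot: [2.085, -2.348, -0.0]
contact_force: [-0.7, -0.3, -0.0]
gripper_width: 0.003
```

>>> jog_arm --increments '[[0,[0.005,0,0],[0,0,0]],[0,[0.005,0,0],[0,0,0]],[0,[0,0,0],[0,0,0]],[0,[0,0,0],[0,0,0]],[0,[0.3,0,0],[0,0,0]],[0,[0.8,0,0],[0,0,0]],[0,[1.5,0,0],[0,0,0]],[0,[1.5,0,-1],[0,0,0]]]'

```text
clock: 43.98
tool_pos: [0.4827, 0.1502, 0.184]
tcp_rot: [2.084, -2.347, -0.001]
contact_force: [-0.0, 0.4, -0.3]
gripper_width: -0.004
```

>>> jog_arm --increments '[[0,[1.5,0,-2.5],[0,0,0]],[0,[1,0,-3],[0,0,0]],[0,[1,0,-3],[0,0,0]],[0,[1,0,-2.5],[0,0,0]],[0,[0,0,0],[0,0,0]],[0,[0,0,0],[0,0,0]]]'

```text
clock: 44.48
tool_pos: [0.4783, 0.1054, 0.2963]
tcp_rot: [-2.083, 2.35, -0.001]
contact_force: [-0.3, 0.5, -1.0]
gripper_width: 0.0
```

```bash
python3 drift.py
```

```text
44.5333 [  0.37 474.  ] top-face fit deg,x0 0.5951303622892277 0.0005125370605444528
44.5833 [  0.35 473.  ] top-face fit deg,x0 0.6044393388927425 0.0005315809334680901
44.6333 [  0.37 475.  ] top-face fit deg,x0 0.6119572652374461 0.0005588339181124891
```

```bash
python3 - <<'E'
from ang import *
print(np.round(ang("scene","pics/end.png")[:3],3))
for n in("scene",): print({t:[np.round(x["at"],0) for x in bot.place_of(t,n)[:1]] for t in("rack_center","wrench")})
print(bot.get_obs()["clock"]); print(bot.finish_job())
im=cv2.imread("pics/end.png"); cv2.imwrite("pics/endc.png",cv2.resize(im[120:360,240:540],None,fx=2.5,fy=2.5))
E
```

```text
[  0.364 476.      0.21 ]
{'rack_center': [array([268., 279.])], 'wrench': [array([391., 189.])]}
44.7833
the job is handed in; nothing more can be done
None
```

View pics/endc.png

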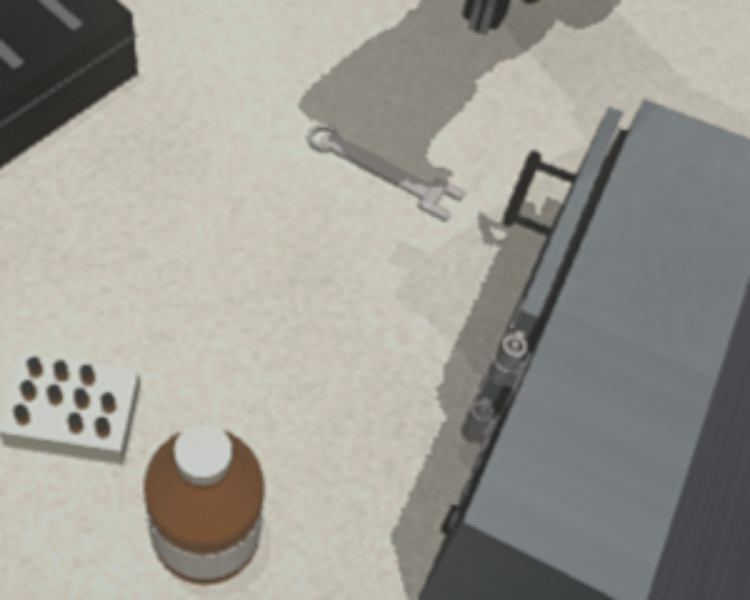

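The door is back on its hinges, swung shut and released, but it rests slightly off fully closed. The final reading was about 0.4–0.6° open and steady. I handed the job in at 44.8 s of the 58 s limit.

- **Hanging:** I gripped the door by its top edge and lowered it onto both pins with the door about 85° open. The knuckle undersides measured 164.1 and 58.1 mm, against 164 and 58 mm for the pin feet. The pin tips showed inside both knuckles.
- **In-hand slip:** The door turned about 5° in the grip on the way over. I gripped harder and straightened it before lowering.
- **Shutting:** I pushed the door shut slowly with closed fingers, slowing to under 1°/s at the end. No reading between moves was above about 9 N while pushing.
- **Not fully settled:** Pressed home, the door read about -0.3°, so it sits 0.6–0.9° open of that stop. The first release left it at about 0.9° and the second at about 0.5°, so I pressed it home twice more. The third, creeping release gave the final reading. The door followed the finger back each time, so I think the gasket sets that rest position.
- **Disagreement:** The two cameras disagreed by about 1–2° near shut. I relied on the scene camera because the top camera saw few door points there.
- **Bystanders:** The bottle, rack and wrench look unmoved in the last picture, and the detector positions changed by only a few pixels. The gripper was clear of everything.

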